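# Clamp the pillar candles in the trimming jig

### The job

Get the pillar candles ready for their tops to be trimmed: pull the sprung slide gauge out until its pointer is level with the brass marker, then stand all the candles upright in the jig in one row, the first against the gauge's end stop and each of the others close up to the one before it. Then turn the adjuster nut until the cam lever meets firm resistance about midway through its swing, and close the lever fully, so that the candles are held. Never force the clamp shut on an overtightened nut, and leave the ribbon, tape and secateurs where they are.

Things in the scene. Friction and masses are not known exactly. Their poses are not given: they have to be found in the camera images.
- jig: wooden clamping jig fixed to the table. Origin on the table top under the line where the candles are finally held; x points from the jaw to the fence (away from the robot), y left along the row, z up. Its board is 8 mm thick and the candles stand on it. A grey housing on the robot's side (x -128 to -83, at the nut to -149, y -100 to +100, top z = 34 mm, 55 mm there) carries the adjuster nut and a small sliding carriage with the cam lever
- fence_face (a point): centre of the fixed fence's cork face, at x = +31 mm in the jig; the fence is 22 mm thick, 240 mm long (y -120 to +120), top 42 mm above the table. The sprung jaw pad faces it: also 240 mm long, top 42 mm above the table, 10 mm thick; it moves along x
- pad_face (a point): centre of the jaw pad's cork face, which looks to the jig's +x; its x in the jig, taken from 31 mm, is the opening between pad and fence (82 to 88 mm at the start, 62 mm when the candles are held)
- pad (a joint): how far the sprung jaw pad is pushed back on its springs, m: 0 when it presses nothing, at most 0.014; stiffness 10 N per mm. The candles and cork give 1 to 2 mm in all when clamped
- nut_grip (a point): adjuster nut: an upright ribbed black cylinder, 50 mm diameter, 35 mm tall (jig z 63 to 98 mm), vertical axis; the point is on the axis at z = 83 mm, at the height to grip. The candles come to stand about 95 mm from the axis on its +x side and reach z = 80 mm
- nut (a joint): turn of the adjuster nut, rad, 0 to 7, growing CLOCKWISE seen from above; each rad moves the carriage, with lever and jaw, 5 mm toward the fence. It starts at 0 to 1. Turning takes about 0.5 N m and it stays where it is left
- lever_tip (a point): cam lever: a flat steel lever on a vertical hinge, with an upright black round handle 22 mm in diameter, jig z 65 to 115 mm, 85 mm from the hinge. The point is on the handle's axis at z = 95 mm
- lever_hinge (a point): the cam lever's hinge axis (vertical) at the height of point lever_tip; it rides on the carriage, which moves with the nut
- lever (a joint): swing of the cam lever, rad: 0 open (pointing to jig -x, toward the robot, and 0.23 rad on toward -y), 0.9 midway, 1.8 fully closed (pointing to jig +y); grows CLOCKWISE seen from above and stays where it is left. The cam moves the jaw forward evenly: 5 mm midway, 10 mm closed. Starts at 0 to 0.15. Swinging it takes 5 N at the handle when free, 8 to 9 N at the end when rightly set
- gauge_handle (a point): handle of the slide gauge: an upright black peg 20 mm in diameter, jig z 23 to 93 mm; the point is on its axis at z = 73 mm. The handle stands 40 mm behind (+y) the stop face
- gauge (a joint): how far the slide gauge is pulled out, m, 0 to 0.115, growing toward the jig's -y. A spring draws it back (30 N/m), but its brake (13 N) holds it where it is let go: pulling takes 13 to 17 N
- stop_face (a point): middle of the front face of the gauge's end stop, an upright wooden plate 44 mm wide, 8 mm thick, top 42 mm above the table; the face looks to the jig's -y and moves with the gauge. The first candle stands against it
- gauge_pointer (a point): tip of the thin steel pointer on the gauge, lying over the scale; moves with the gauge, 60 mm behind (+y) the stop face. In the jig it lies at y = 232 mm less joint gauge
- mark: small brass marker clip (8 mm wide) on the aluminium scale bar beside the gauge, axes parallel to the jig's; the gauge is set when the pointer has the same jig y as the middle of this clip
- candle_a_mid (a point): a short cream pillar candle standing upright, a plain round column 62 mm in diameter and 72 mm tall with a small wick; one of 2 or 3 (None if absent). The point is on its axis, 36 mm above its foot; z runs up the candle
- candle_a: the same candle; origin at the middle of its foot
- candle_b_mid (a point): a short cream pillar candle standing upright, a plain round column 62 mm in diameter and 72 mm tall with a small wick; one of 2 or 3 (None if absent). The point is on its axis, 36 mm above its foot; z runs up the candle
- candle_b: the same candle; origin at the middle of its foot
- candle_c_mid (a point): a short cream pillar candle standing upright, a plain round column 62 mm in diameter and 72 mm tall with a small wick; one of 2 or 3 (None if absent). The point is on its axis, 36 mm above its foot; z runs up the candle
- candle_c: the same candle; origin at the middle of its foot
- ribbon_white: white ribbon reel lying flat, 100 mm diameter, 50 mm high; bystander
- tape_clear: roll of tape lying flat, 94 mm diameter, 48 mm high; bystander
- secateurs: secateurs lying flat, 179 mm long; bystander

How it is judged (in metres and radians):
On the way, in this order (a step that is already met when the one before it is completed fails the run):
1. the slide gauge is pulled out so that its pointer is level with the brass marker (within 6 mm) (y of gauge_pointer in the frame of mark between -0.006 and 0.006 m), for 0.5 s.
2. all the candles stand upright between jaw and fence in one row, the first against the end stop ((y of candle_a_mid in the frame of stop_face between -0.0395 and -0.0265 m or y of candle_b_mid in the frame of stop_face between -0.0395 and -0.0265 m or y of candle_c_mid in the frame of stop_face between -0.0395 and -0.0265 m) and x of candle_a_mid in the frame of jig between -0.032 and 0.007 m and z of candle_a_mid in the frame of jig between 0.037 and 0.051 m and angle between each of candle_a_mid, candle_b_mid, candle_c_mid's own z axis and vertical below 0.1 rad and y of each of candle_a_mid, candle_b_mid, candle_c_mid in the frame of stop_face above -0.178 m and (y of candle_a_mid in the frame of stop_face between -0.0395 and -0.0265 m or horizontal distance between candle_a_mid and candle_b_mid below 0.072 m or horizontal distance between candle_a_mid and candle_c_mid below 0.072 m) and x of candle_b_mid in the frame of jig between -0.032 and 0.007 m and z of candle_b_mid in the frame of jig between 0.037 and 0.051 m and (y of candle_b_mid in the frame of stop_face between -0.0395 and -0.0265 m or horizontal distance between candle_b_mid and candle_a_mid below 0.072 m or horizontal distance between candle_b_mid and candle_c_mid below 0.072 m) and x of candle_c_mid in the frame of jig between -0.032 and 0.007 m and z of candle_c_mid in the frame of jig between 0.037 and 0.051 m and (y of candle_c_mid in the frame of stop_face between -0.0395 and -0.0265 m or horizontal distance between candle_c_mid and candle_a_mid below 0.072 m or horizontal distance between candle_c_mid and candle_b_mid below 0.072 m)), for 0.3 s.
3. the cam lever is closed and has bitten about midway: the jaw springs are pushed in 3.2 to 6.8 mm (all of step 2 and value of joint lever above 1.7 rad and value of joint pad between 0.0032 and 0.0068 m), for 0.5 s.
At the end, for the whole second after the job is handed in: pointer within 6 mm of the brass marker; all candles upright on the board between jaw and fence, one within 8 mm of the end stop, each other within 10 mm of a neighbour; lever closed (1.70 rad or more), jaw springs pushed in 3.2 to 6.8 mm (it bit about midway); all at rest (all of step 1 and all of step 3 and linear speed of each of candle_a, candle_b, candle_c below 0.02 m/s); the robot touches nothing.
It fails at once if the clamp is forced: the jaw springs are pushed in more than 9 mm (value of joint pad above 0.009 m).
It fails at once if the ribbon, the tape or the secateurs are moved more than 3 cm (distance of any of ribbon_white, tape_clear, secateurs from where it was at the start of the episode above 0.03 m).
Of candle_a, candle_b, candle_c only 2 to 3 are there at a start; the rules pass over those that are not, and their reading is None.
At some moment in a run one of candle_a, candle_b, candle_c may be knocked a few centimetres aside while the robot is not near it.
It also fails if it takes over 210 s, if anything falls off the work surface, if the arm or the gripper's body presses on something with over 40 N, if the wrist force passes 120 N, or if a joint passes its speed limit or range.

### The arm

A 7-joint arm with a two-finger parallel gripper is mounted at the origin on a cart in front of the work surface, level with it; the furniture and walls round the work are solid. World frame = base frame: x ahead of the robot, y to its left, z up, the work surface at z = 0. Lengths are in mm, angles in rad, forces in N, time in s.
With the tool pointing down it reaches from about 350 to 900 mm from the base axis. Payload 19.9 kg.
Tool frame: the origin (TCP) lies midway between the tips of the shut fingers; the grasp point (between the pads) lies behind it (tcp_to_grasp is the x of the grasp point in the tool frame, in mm); x points along the fingers, z is the direction in which the jaws open and shut, and the axes are right-handed (so a half turn about x gives the same grasp; the last joint's range is limited). The gripper opens to 94 mm and grips with 3 to 60 N. Pads are 16 mm wide; open, the fingers measure 119 mm over their backs; the gripper's body (75 mm by 177 mm) begins 78 mm behind the grasp point.
Start: joints at [-1.361, 0.417, -0.01, 1.614, 0.005, 1.111, -0.053], TCP at [155.709, 605.269, 174.225] pointing down, gripper open.
Joint ranges: [-2.81, 2.81], [-0.39, 2.02], [-1.27, 1.25], [0.06, 2.57], [-1.19, 4.33], [0.19, 2], [-2.82, 2.82]. Speed limits (rad/s): [1.89, 1.89, 2.39, 2.39, 3.01, 3.01, 3.01].

### API

Orientations are given as [roll, pitch, yaw] about the fixed x, y, z axes, in that order (R = Rz(yaw) Ry(pitch) Rx(roll)).
In Python, from cell import * gives the robot as it stands.
- The arm moves only by the tool jog_arm, never from a script. Its argument "increments" is a list of rows, each a list of 3 entries, a list of its own where there are three numbers: the shift along the tool's x, y, z in cm, then the turn, a rotation vector about the tool's x, y, z in degrees, then the finger opening in cm, from 0 to 9.4. A call has exactly 10 rows; each row shifts and turns the pose as measured when the row begins, along the tool's axes as they then stand; what a row does not reach is not made up. A row lasts 1/8 s, in which the tool goes at most 62.5 mm and 10.7 degrees, less where a joint would pass 70% of its speed; a pose out of reach is approached as far as the arm can. A call with a gripper value outside its range is refused whole. The fingers move at their own pace and stop on an object; "force" is the grip in N (left out, the last holds). Time passes only in rows, so rows that do not move let the fingers close, or fill a call up. It gives the time, the measured TCP pose, the force and the opening at its end, in the units of the state.
- get_obs(): the state, without advancing time (a new reading comes with each control period).
- capture(name): name is "side" or "top"; returns a dict with "image" (400x640x3 uint8, blue, green, red), "z_map" (400x640 float32, mm along the optical axis (not along the pixel's ray), 0 where there is no reading), "vfov" (degrees; the focal length in pixels is half the picture's height over the tangent of half this angle, whatever the lens; pixels are square), "cx", "cy" (the principal point, pixels), "k1" (the pictures are not rectified: a ray, as slopes to the right and down, at radius r is drawn at 1 + k1 r^2 times it, then the intrinsics apply), "R" (3x3) and "t" (3): a world point X has camera coordinates R X + t. Camera axes: x right, y down, z forward; pixel columns grow to the right and rows downward; lengths in mm; the calibration is good to about 2 mm. A picture is of the moment at which its call begins.
- hand_in(): hands the job in, once; it reports no verdict.
Trained networks look in a picture, given as the dict that the camera call returned (one of the last four; its "shot" number tells which), for a name from the list of things; names that differ only in an ending like _2 or _b are one class to them, and where a whole thing is asked for, a point or a joint stands for the part that bears it (a point fixed in the world has none). Each returns a list of dicts, best first, with "conf" (0 to 1); they miss things now and then, are a little off and sometimes report something else, mostly with a low value. They report only what shows in the picture. A call takes as long as a camera call.
- trace(picture, query): "mask" (400x640 bool, what is visible of it) and "rect" ([left, top, right, bottom] in pixels, round what is visible of it).
- pinpoint(picture, query): "at" ([column, row] in pixels: a listed point, or the origin of a listed thing).
The state is a dict: "clock": time; "joint_pos": joint angles; "qvel": joint speeds; "joint_torque": joint torques, N m; "eef_pos": TCP position; "orientation": TCP orientation; "ft_force": force on the tool from outside, world axes, zero at the start; "torque": the same for the moment, N m; "opening": finger opening in mm.
Only numpy, scipy, OpenCV 4.12 (cv2) and the standard library are available. Lean on these libraries where they do the work, as an engineer would, in place of code of your own. Each camera call takes 0.05 s, during which the arm holds its last target.

## Working session

There is one attempt and no reset: what is moved stays moved. The work goes in short steps, Python scripts to look and compute and a tool call to move; the robot and the scene stay as the last step left them, time stands still between calls to the robot, and variables do not carry over. Pictures are saved under pics/ and viewed, and the job is handed in when it is done.

Besides the shell and the picture viewer there is one more tool, called as name(argument=value, ...), one argument or row to a line, values as JSON. jog_arm: Moves the arm, as the interface text tells. Its arguments: {"type":"object","properties":{"increments":{"type":"array","items":{"type":"array"}},"force":{"type":"number"}},"required":["increments"]}

```bash
ls; mkdir -p pics; python3 - <<'E'
from cell import *
import cv2
o=get_obs();print(o)
for n in("side","top"):
    c=capture(n);cv2.imwrite(f"pics/{n}0.png",c["image"]);print(n,c["vfov"],c["cx"],c["cy"],c["k1"],c["R"],c["t"],c["shot"])
E
```

```text
pics
{'clock': 0.0, 'joint_pos': array([-1.36047952,  0.41797159, -0.01031113,  1.61415517,  0.00471334,
        1.11069746, -0.05303005]), 'qvel': array([-0.00019168, -0.00144377, -0.00071013,  0.00117481, -0.00068686,
       -0.00178613,  0.00145462]), 'joint_torque': array([-8.15273506e-04, -8.51281357e+01,  6.38059527e-01, -4.25972378e+01,
       -4.90245852e-02,  1.89207616e-02,  1.94826671e-04]), 'eef_pos': array([155.64040193, 604.89092835, 173.63474915]), 'orientation': array([-3.059293 ,  1.5695883, -1.740322 ]), 'ft_force': array([ 0.53648308,  0.13277536, -0.80547778]), 'torque': array([0.01104094, 0.01387526, 0.0416419 ]), 'opening': 94.07155087098408}
side 52.93721074289579 316.0230575784505 192.96463462536647 -0.013930705373382462 [[ 0.9997233  -0.0177014  -0.01549135]
 [-0.02209801 -0.48102799 -0.87642669]
 [ 0.0080622   0.87652651 -0.48128606]] [-626.64913784  115.09320745 1203.22842583] 1
top 50.048988428520346 327.5473812893852 201.44079411146248 -0.06696946880124834 [[-2.20120963e-02 -9.99755191e-01 -2.24182595e-03]
 [-9.93046706e-01  2.21236635e-02 -1.15623457e-01]
 [ 1.15644749e-01 -3.18876796e-04 -9.93290587e-01]] [  86.3159721   609.41309313 1497.04922116] 2
```

View pics/side0.png

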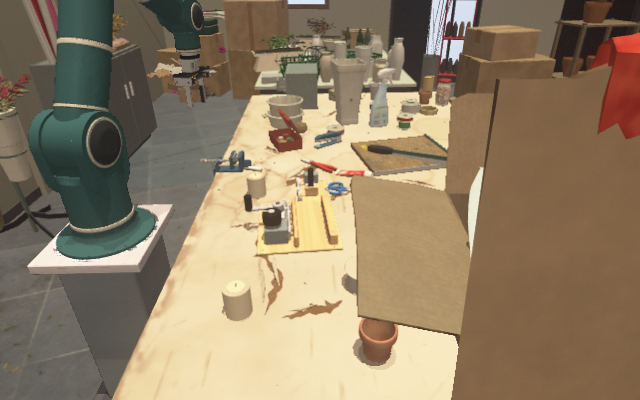

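View pics/top0.png

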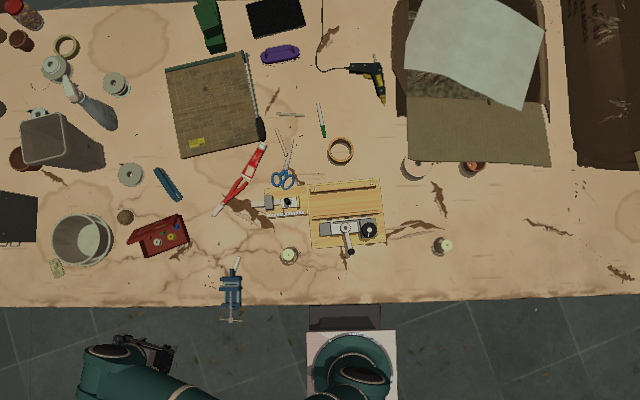

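```bash
cat > h.py <<'E'
from cell import *
import cv2, numpy as np
np.set_printoptions(precision=2,suppress=True)
def K(c):
    f=200/np.tan(np.radians(c["vfov"]/2)); return f
def ray(c,p):
    f=K(c);d=np.array([(p[0]-c["cx"])/f,(p[1]-c["cy"])/f])
    s=d.copy()
    for _ in range(20): s=d/(1+c["k1"]*(s@s))
    R=np.array(c["R"]);t=np.array(c["t"]).ravel()
    return -R.T@t, R.T@np.array([s[0],s[1],1.0])
def proj(c,X):
    R=np.array(c["R"]);t=np.array(c["t"]).ravel();q=R@np.array(X,float)+t
    s=q[:2]/q[2];s=s*(1+c["k1"]*(s@s));return np.array([c["cx"],c["cy"]])+K(c)*s
def atz(c,p,z):
    o,d=ray(c,p);return o+d*(z-o[2])/d[2]
def tri(c1,p1,c2,p2):
    o1,d1=ray(c1,p1);o2,d2=ray(c2,p2)
    d1=d1/np.linalg.norm(d1);d2=d2/np.linalg.norm(d2)
    A=np.stack([d1,-d2],1);u=np.linalg.lstsq(A,o2-o1,rcond=None)[0]
    a=o1+d1*u[0];b=o2+d2*u[1];return (a+b)/2,np.linalg.norm(a-b)
def cloud(c,mask=None):
    z=c["z_map"];m=(z>0)
    if mask is not None:m&=mask
    v,u=np.nonzero(m);f=K(c)
    d=np.stack([(u-c["cx"])/f,(v-c["cy"])/f],1);s=d.copy()
    for _ in range(10): s=d/(1+c["k1"]*(s**2).sum(1))[:,None]
    zz=z[v,u];P=np.c_[s*zz[:,None],zz]
    R=np.array(c["R"]);t=np.array(c["t"]).ravel()
    return (P-t)@R,np.c_[u,v]
E
python3 - <<'E'
from h import *
cs=capture("side");ct=capture("top")
for q in ["jig","fence_face","pad_face","nut_grip","lever_tip","lever_hinge","gauge_handle","stop_face","gauge_pointer","mark","candle_a_mid","candle_a","ribbon_white","tape_clear","secateurs"]:
    a=pinpoint(cs,q);b=pinpoint(ct,q)
    print(q)
    for n,r in(("s",a),("t",b)):
        print("  ",n,[(np.round(x["at"],1).tolist(),round(x["conf"],2)) for x in r[:5]])
    if a and b: X,e=tri(cs,a[0]["at"],ct,b[0]["at"]);print("   ",X,round(e,1))
E
```

```text
jig
   s [([315.3, 225.4], 0.6)]
   t []
fence_face
   s [([325.5, 215.2], 0.67)]
   t [([345.7, 188.2], 0.9)]
    [656.63   6.56  35.73] 1.8
pad_face
   s [([294.8, 219.8], 0.8)]
   t [([344.9, 213.6], 0.82)]
    [565.51  11.04  19.25] 4.1
nut_grip
   s []
   t [([369.8, 231.8], 0.63)]
lever_tip
   s [([243.9, 201.0], 0.58)]
   t [([349.8, 247.2], 0.45)]
    [433.26  -1.76  96.64] 26.1
lever_hinge
   s [([278.1, 199.4], 0.6), ([255.8, 182.1], 0.45)]
   t [([343.2, 227.8], 0.57)]
    [514.8   21.25  84.75] 3.6
gauge_handle
   s [([310.5, 172.1], 0.65)]
   t [([290.5, 205.9], 0.6)]
    [603.13 202.13  83.19] 20.3
stop_face
   s [([310.3, 193.9], 0.8)]
   t [([301.7, 199.6], 0.6), ([285.4, 215.6], 0.48), ([445.2, 245.7], 0.27)]
    [616.17 165.52  22.39] 10.5
gauge_pointer
   s [([296.5, 186.5], 0.66), ([237.3, 298.4], 0.31)]
   t [([283.7, 215.5], 0.65)]
    [564.39 232.16  15.7 ] 3.0
mark
   s [([241.7, 312.0], 0.44)]
   t []
candle_a_mid
   s [([315.8, 228.1], 0.17)]
   t [([347.4, 213.6], 0.55)]
    [598.1    2.17 -10.07] 56.2
candle_a
   s [([240.4, 311.1], 0.85), ([256.5, 192.0], 0.62), ([361.8, 285.7], 0.56)]
   t [([440.0, 245.8], 0.57), ([292.5, 254.7], 0.5), ([284.3, 211.6], 0.16)]
    [ 445.84 -333.27   -5.7 ] 3.8
ribbon_white
   s [([365.1, 283.9], 0.58), ([297.2, 220.8], 0.19)]
   t [([418.0, 166.6], 0.94), ([290.3, 203.0], 0.56)]
    [ 739.19 -264.21    5.12] 4.7
tape_clear
   s []
   t [([341.9, 151.6], 0.71)]
secateurs
   s [([317.3, 166.7], 0.65)]
   t [([443.0, 245.0], 0.68), ([344.1, 201.5], 0.47), ([343.4, 226.4], 0.42), ([339.8, 150.3], 0.22)]
    [ 536.9  -259.16  318.83] 185.8
```

```bash
python3 - <<'E'
from h import *
cs=capture("side");ct=capture("top")
a=cv2.resize(ct["image"][120:280,250:490],None,fx=3.3,fy=3.3,interpolation=cv2.INTER_CUBIC);cv2.imwrite("pics/z1.png",a)
a=cv2.resize(cs["image"][150:350,200:420],None,fx=3,fy=3,interpolation=cv2.INTER_CUBIC);cv2.imwrite("pics/z2.png",a)
E
```

```text
(no output)
```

View pics/z1.png

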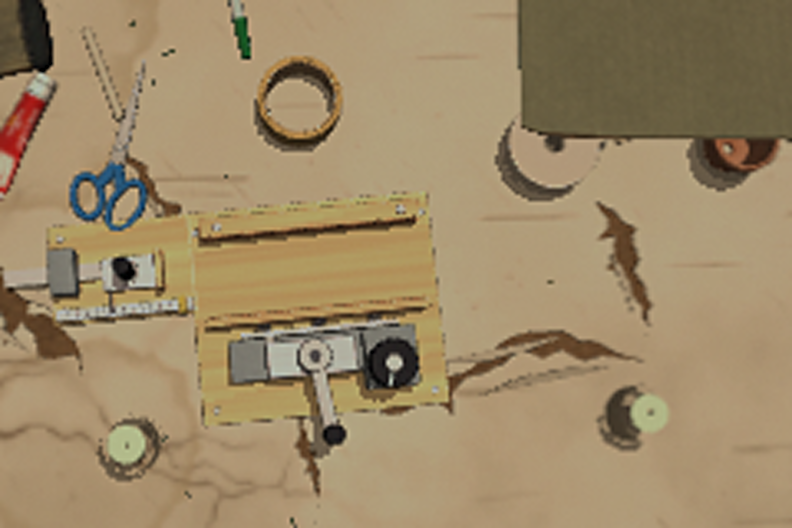

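View pics/z2.png

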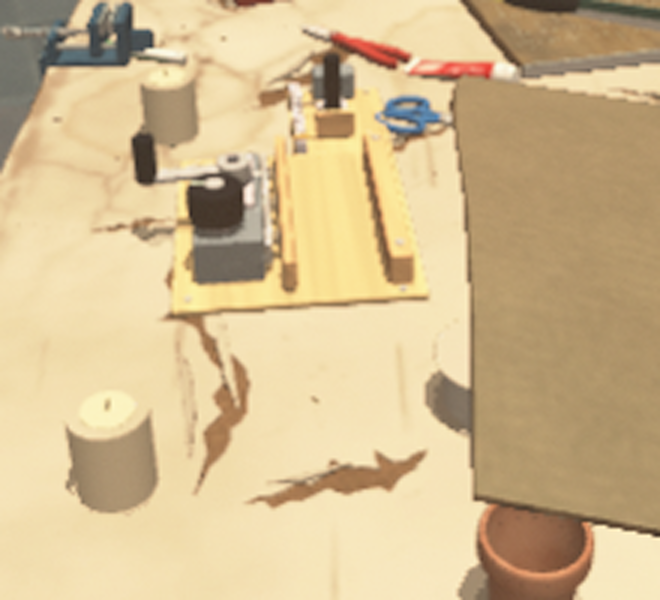

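```bash
python3 - <<'E'
from h import *
cs=capture("side");ct=capture("top")
import pickle
pickle.dump((cs,ct),open("c0.pkl","wb"))
P,uv=cloud(ct)
m=(P[:,0]>350)&(P[:,0]<800)&(P[:,1]<320)&(P[:,1]>-400)
Q=P[m];U=uv[m]
tab=Q[(abs(Q[:,2])<4)];print("table z",np.median(tab[:,2]),len(Q))
def rep(name,c): print(name,len(c),c.mean(0),c.min(0),c.max(0))
# height map image
H=np.zeros((400,640),np.float32);H[U[:,1],U[:,0]]=Q[:,2]
v=cv2.resize(np.clip(H*2,0,255).astype(np.uint8)[120:280,250:490],None,fx=3.3,fy=3.3,interpolation=cv2.INTER_NEAREST);cv2.imwrite("pics/hm.png",cv2.applyColorMap(v,cv2.COLORMAP_JET))
a=cv2.resize(ct["image"][175:235,260:320],None,fx=10,fy=10,interpolation=cv2.INTER_CUBIC)
b=cv2.resize(cs["image"][165:215,275:335],None,fx=10,fy=10,interpolation=cv2.INTER_CUBIC);cv2.imwrite("pics/z3.png",a);cv2.imwrite("pics/z4.png",b)
n,lab,st,cen=cv2.connectedComponentsWithStats(((H>60)&(H<130)).astype(np.uint8))
for i in range(1,n):
    if st[i,4]>8:
        s=lab[U[:,1],U[:,0]]==i;rep("c%d"%i,Q[s])
E
```

```text
table z 0.1361824766319774 25613
c1 31 [611.31 214.9   88.04] [602.96 205.97  64.78] [619.99 223.99 100.35]
c3 195 [481.18   7.96  81.5 ] [422.99 -12.1   60.41] [530.34  31.37 122.79]
c7 193 [504.45 -64.98  96.26] [479.06 -91.06  61.04] [532.31 -40.23 108.52]
c18 103 [ 445.44 -334.77   72.25] [ 428.2  -352.7    63.61] [ 463.23 -316.26   83.68]
c21 109 [426.54 213.92  72.83] [406.91 195.21  64.62] [444.89 234.21  80.58]
```

View pics/hm.png

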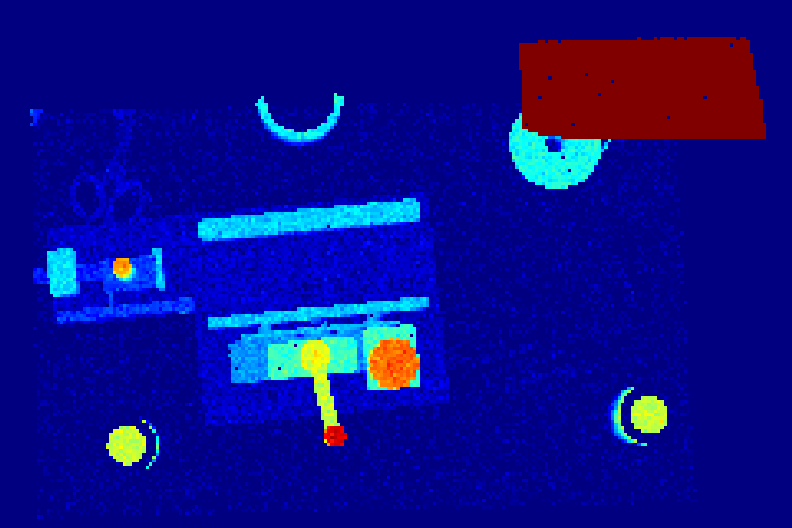

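View pics/z3.png

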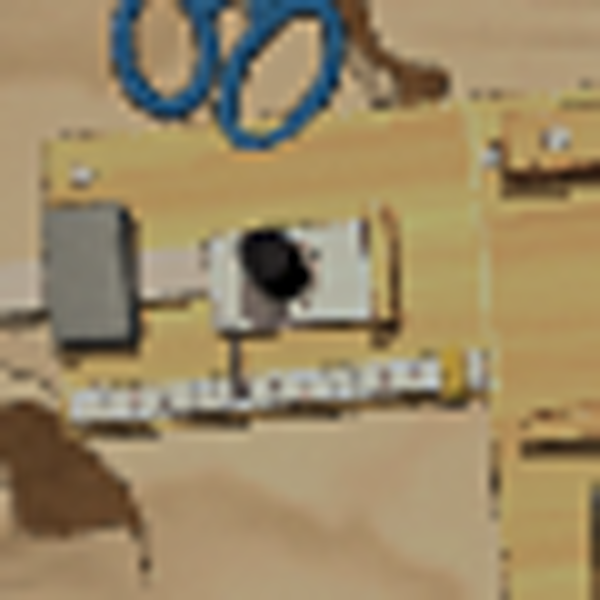

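View pics/z4.png

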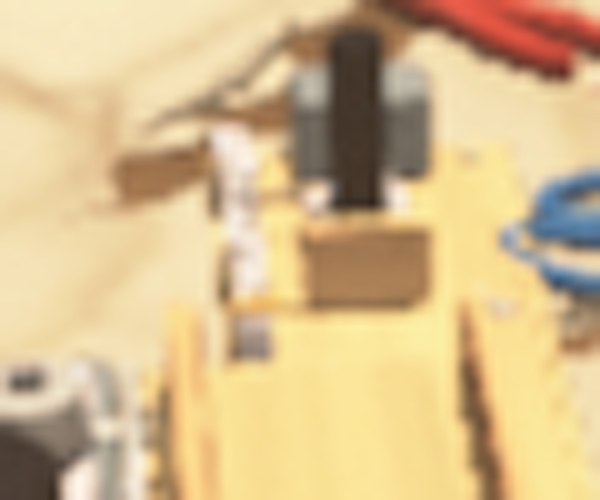

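```bash
python3 - <<'E'
from h import *
import pickle
cs,ct=pickle.load(open("c0.pkl","rb"))
a=cv2.resize(ct["image"][230:270,270:310],None,fx=8,fy=8,interpolation=cv2.INTER_NEAREST)
b=cv2.resize(ct["image"][225:265,425:465],None,fx=8,fy=8,interpolation=cv2.INTER_NEAREST);cv2.imwrite("pics/z5.png",np.hstack([a,b]))
print(ct["z_map"][235:256:2,432:456:2].astype(int))
for q in("candle_a","jig","gauge_handle","nut_grip"):
  for n,c in(("s",cs),("t",ct)):
    pass
s=capture("side");t=capture("top")
for q in("candle_a","nut","gauge","lever","mark","secateurs","ribbon_white","tape_clear"):
  for n,c in(("s",s),("t",t)):
    for r in trace(c,q)[:4]: print(q,n,np.round(r["rect"]).tolist(),round(r["conf"],2),r["mask"].sum())
X=np.array(ct["R"]);print("cam",-X.T@np.array(ct["t"]))
# candidates
for nm,p,z in(("mark",(305.3,212.2),15),("pointer",(283.7,213.5),15)): print(nm,atz(ct,p,z))
print(tri(cs,(301.5,195.3),ct,(305.3,212.2)))
E
```

```text
[[1554 1552 1549 1557 1560 1549 1552 1556 1557 1552 1552 1549]
 [1551 1552 1552 1553 1516 1546 1551 1557 1549 1554 1553 1556]
 [1548 1552 1547 1500 1558 1556 1541 1551 1553 1545 1555 1551]
 [1549 1555 1521 1484 1550 1480 1476 1477 1477 1478 1553 1551]
 [1545 1534 1513 1550 1548 1481 1476 1480 1481 1477 1545 1547]
 [1552 1534 1492 1545 1545 1469 1478 1469 1483 1477 1550 1544]
 [1546 1541 1488 1544 1550 1478 1475 1474 1476 1464 1555 1548]
 [1543 1543 1507 1475 1547 1475 1474 1473 1475 1475 1540 1548]
 [1546 1549 1518 1494 1551 1546 1548 1541 1546 1554 1543 1543]
 [1551 1549 1541 1529 1501 1474 1543 1543 1548 1545 1546 1540]
 [1544 1546 1548 1542 1547 1544 1547 1542 1553 1543 1546 1548]]
candle_a s [247.0, 170.0, 266.0, 200.0] 0.93 400
candle_a s [225.0, 282.0, 253.0, 320.0] 0.83 898
candle_a t [436.0, 239.0, 452.0, 253.0] 0.5 144
candle_a t [283.0, 248.0, 296.0, 260.0] 0.44 130
nut s [262.0, 208.0, 281.0, 227.0] 0.67 303
nut s [242.0, 195.0, 284.0, 212.0] 0.55 279
nut t [361.0, 224.0, 378.0, 239.0] 0.49 182
gauge s [306.0, 164.0, 318.0, 193.0] 0.77 212
gauge t [249.0, 192.0, 300.0, 207.0] 0.86 296
lever s [244.0, 190.0, 284.0, 211.0] 0.58 266
lever t [341.0, 223.0, 355.0, 252.0] 0.61 194
lever t [252.0, 177.0, 388.0, 255.0] 0.42 6223
mark s [247.0, 196.0, 300.0, 245.0] 0.31 588
secateurs s [304.0, 159.0, 335.0, 170.0] 0.65 125
secateurs t [212.0, 180.0, 249.0, 213.0] 0.81 328
secateurs t [435.0, 238.0, 452.0, 253.0] 0.34 173
ribbon_white s [345.0, 259.0, 355.0, 297.0] 0.79 358
ribbon_white s [291.0, 200.0, 298.0, 247.0] 0.65 200
ribbon_white t [400.0, 157.0, 434.0, 180.0] 0.77 480
tape_clear s [291.0, 196.0, 302.0, 244.0] 0.71 229
tape_clear t [331.0, 136.0, 356.0, 167.0] 0.56 303
cam [ 433.95   73.29 1557.66]
mark [576.19 154.08  15.  ]
pointer [573.19 232.31  15.  ]
(array([578.62, 153.95,  22.87]), np.float64(6.3006763797099286))
```

View pics/z5.png

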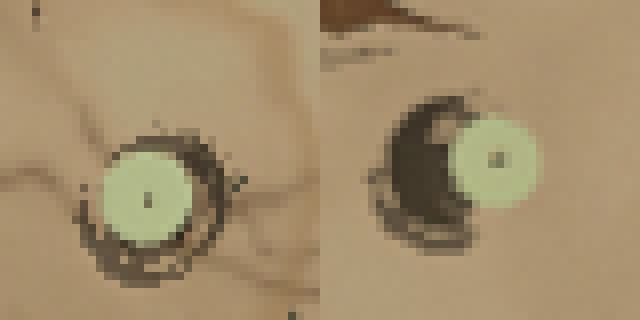

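```bash
cat > fit.py <<'E'
from h import *
def strips(c):
    P,uv=cloud(c)
    def box(m):
        Q=P[m]
        (cx,cy),(w,h),a=cv2.minAreaRect(Q[:,:2].astype(np.float32));return Q
    # fence
    m=(P[:,2]>34)&(P[:,2]<50)&(P[:,1]>-115)&(P[:,1]<170)
    return P[m]
E
python3 - <<'E'
from fit import *
import pickle
cs,ct=pickle.load(open("c0.pkl","rb"))
P,uv=cloud(ct)
def line(Q):
    for _ in range(4):
        p=np.polyfit(Q[:,1],Q[:,0],1);r=Q[:,0]-np.polyval(p,Q[:,1]);Q=Q[abs(r)<2.5*r.std()+.5]
    d=np.array([-p[0],-1.]) if 0 else np.array([p[0],1.]);d/=np.linalg.norm(d)
    s=Q[:,:2]@d;return p,d,Q,s
yaw=0
m=(P[:,2]>34)&(P[:,2]<52)&(P[:,0]>620)&(P[:,0]<700)&(P[:,1]>-125)&(P[:,1]<160)
p,d,Q,s=line(P[m]);print("fence",len(Q),p,np.degrees(np.arctan2(-d[0],d[1])),Q.mean(0),s.min(),s.max(),d)
n=np.array([d[1],-d[0]]);w=Q[:,:2]@n;print("width",np.percentile(w,[1,50,99]))
c=d*np.mean([s.min(),s.max()])+n*np.median(w);print("fence centre",c)
yaw=np.arctan2(-d[0],d[1]);ex=np.array([np.cos(yaw),np.sin(yaw)]);ey=np.array([-ex[1],ex[0]])
o=c-42*ex;print("yaw",yaw,"origin",o)
m=(P[:,2]>34)&(P[:,2]<52)
J=np.c_[(P[:,:2]-o)@np.c_[ex,ey],P[:,2]]
def sel(x0,x1,y0,y1,z0,z1):
    return J[(J[:,0]>x0)&(J[:,0]<x1)&(J[:,1]>y0)&(J[:,1]<y1)&(J[:,2]>z0)&(J[:,2]<z1)]
def st(n,a):print(n,len(a),a.mean(0),np.percentile(a,2,axis=0),np.percentile(a,98,axis=0))
st("pad",sel(-80,-40,-130,130,34,50))
st("nut",sel(-180,-60,-130,-20,88,110))
st("knob",sel(-250,-140,-80,60,105,125))
st("leverhub",sel(-150,-60,-25,60,66,100))
st("stop",sel(-40,40,120,200,34,50))
st("peg",sel(-40,40,130,260,83,110))
st("scale",sel(-75,-30,130,300,11,22))
st("pointer",sel(-45,-28,190,260,10,22))
# yaw via board too
for nm,q in(("mark",atz(ct,(305.3,212.2),15)),("pointer",atz(ct,(283.7,213.5),17)),("c1",np.array([445.4,-334.8,0])),("c2",np.array([426.5,213.9,0]))): print(nm,(q[:2]-o)@np.c_[ex,ey])
# project jig board and fence
img=cv2.resize(ct["image"],None,fx=3.3,fy=3.3,interpolation=cv2.INTER_CUBIC)
def dr(pts,col):
    pp=np.array([proj(ct,[*(o+a*ex+b*ey),z]) for a,b,z in pts])*3.3+1.15
    cv2.polylines(img,[pp.astype(np.int32)],True,col,1)
dr([(31,-120,42),(31,120,42),(53,120,42),(53,-120,42)],(0,0,255))
dr([(-128,-100,34),(-128,100,34),(-83,100,34),(-83,-100,34)],(255,0,0))
dr([(-51,-120,42),(-51,120,42),(-61,120,42),(-61,-120,42)],(0,255,0))
cv2.imwrite("pics/fit.png",img[396:924,825:1617])
E
```

```text
fence 429 [ -0.08 666.21] 4.308807625123422 [664.97  16.5   42.21] -153.26471917863083 85.64625977015567 [-0.08  1.  ]
width [653.14 664.32 676.3 ]
fence centre [664.98  16.2 ]
yaw 0.07520287989344125 origin [623.1   13.04]
pad 301 [-63.97  -0.89  41.02] [ -79.56 -111.51   34.78] [-53.73 110.64  47.76]
nut 180 [-124.32  -69.92   97.93] [-147.2   -92.99   90.2 ] [-101.53  -47.01  105.67]
knob 33 [-191.97   -0.76  115.39] [-200.93  -10.54  108.86] [-183.47    9.22  121.33]
leverhub 109 [-116.94    8.55   75.88] [-148.2    -4.3    67.52] [-92.78  23.54  83.56]
stop 33 [  5.   170.32  41.47] [-14.2  163.03  34.29] [ 25.75 195.99  47.37]
peg 25 [  4.51 202.22  91.47] [ -3.45 194.42  84.81] [ 12.02 210.13  98.18]
scale 75 [-37.5  209.68  17.43] [-44.08 132.66  11.28] [-30.31 283.07  21.92]
pointer 41 [-36.04 226.56  17.92] [-43.29 192.07  11.81] [-28.97 255.37  21.84]
mark [-36.18 144.16]
pointer [-33.5  222.21]
c1 [-203.34 -333.51]
c2 [-180.96  215.06]
```

View pics/fit.png

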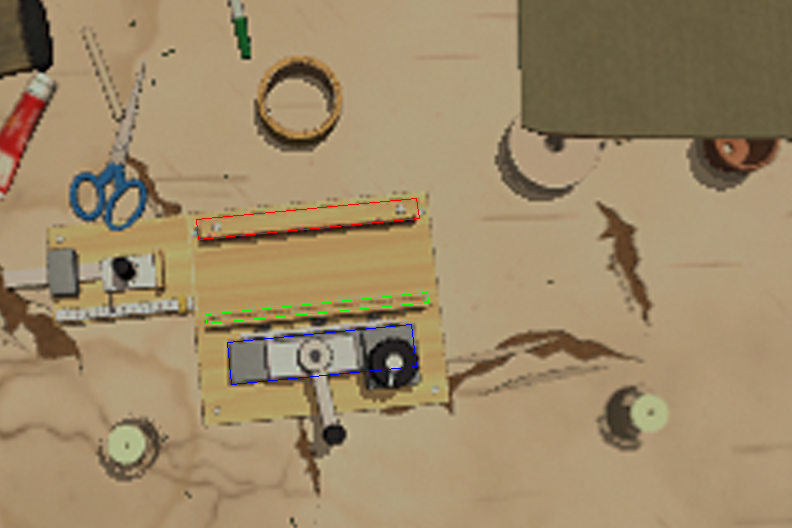

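```bash
cat >> h.py <<'E'
from scipy.spatial.transform import Rotation as Rt
O=np.array([623.1,13.04]);YAW=0.0752
EX=np.array([np.cos(YAW),np.sin(YAW)]);EY=np.array([-EX[1],EX[0]])
def j2w(x,y):return O+x*EX+y*EY
def w2j(p):
    d=np.array(p[:2])-O;return np.array([d@EX,d@EY])
def toolR():
    o=get_obs();return Rt.from_euler("xyz",o["orientation"]).as_matrix()
def stat():
    o=get_obs();R=toolR()
    print("t",round(o["clock"],2),"tcp",o["eef_pos"],"jig",w2j(o["eef_pos"]),"jaw deg",round(np.degrees(np.arctan2(R[1,2],R[0,2])),1),"toolx",R[:,0],"q",o["joint_pos"],"F",o["ft_force"],"M",o["torque"],"open",round(o["opening"],1))
def plan(xy,z,jaw=None):
    """target TCP; jaw = world angle deg of tool z (mod 180 nearest unless None)"""
    o=get_obs();R=toolR();cur=np.degrees(np.arctan2(R[1,2],R[0,2]))
    if jaw is None:jaw=cur
    else:
        jaw=cur+(jaw-cur+90)%180-90
    a=np.radians(jaw);zt=np.array([np.cos(a),np.sin(a),0]);xt=np.array([0,0,-1.]);yt=np.cross(zt,xt)
    T=np.stack([xt,yt,zt],1)
    rv=Rt.from_matrix(R.T@T).as_rotvec(degrees=True)
    d=R.T@(np.array([*xy,z])-o["eef_pos"])
    print("shift cm (cur axes)",d/10,"rot deg",rv,"jaw->",round(jaw,1),"| shift in target axes",T.T@(np.array([*xy,z])-o["eef_pos"])/10)
E
python3 - <<'E'
from h import *
stat()
try: print("tcp_to_grasp",tcp_to_grasp)
except Exception as e: print(e); import cell; print(dir(cell))
print(j2w(4.5,202.2))
plan(j2w(4.5,202.2),174,90+4.3)
plan(j2w(4.5,202.2),174,4.3)
E
```

```text
t 2.8 tcp [155.75 605.27 174.24] jig [-421.54  625.67] jaw deg 75.6 toolx [ 0. -0. -1.] q [-1.36  0.42 -0.01  1.61  0.    1.11 -0.05] F [-0.04  0.03  0.61] M [-0.02  0.02 -0.03] open 94.1
tcp_to_grasp -18.8
[612.4  215.01]
shift cm (cur axes) [  0.03 -53.95 -26.42] rot deg [-18.73  -0.     0.  ] jaw-> 94.3 | shift in target axes [  0.02 -42.61 -42.34]
shift cm (cur axes) [  0.03 -53.95 -26.42] rot deg [71.27  0.    0.  ] jaw-> 4.3 | shift in target axes [  0.02 -42.34  42.61]
```

```bash
python3 - <<'E'
from h import *
import pickle
cs,ct=pickle.load(open("c0.pkl","rb"))
P,uv=cloud(ct)
a=np.array([155,605]);b=np.array([612,215]);d=(b-a)/np.linalg.norm(b-a);n=np.array([-d[1],d[0]])
s=(P[:,:2]-a)@d;w=(P[:,:2]-a)@n
for k in range(0,620,50):
    m=(s>k)&(s<k+50)&(abs(w)<110)&(P[:,0]>250);print(k,P[m,2].max() if m.any() else None)
E
```

```text
0 4.820108732680733
50 10.217468941551681
100 8.831380484398476
150 49.45153856616298
200 71.76213544185293
250 73.15888538137607
300 21.744569545389332
350 13.76153900023486
400 75.99391614177459
450 80.22264305662486
500 51.341179961457385
550 93.49614980770204
600 100.35310777557059
```

Clear. Move over the peg.

jog_arm(
  increments=[
    [[0, -5.4, -2.64], [0, 0, 0], 5],
    [[0, -5.4, -2.64], [0, 0, 0], 5],
    [[0, -5.4, -2.64], [0, 0, 0], 5],
    [[0, -5.4, -2.64], [0, 0, 0], 5],
    [[0, -5.4, -2.64], [0, 0, 0], 5],
    [[0, -5.4, -2.64], [0, 0, 0], 5],
    [[0, -5.4, -2.64], [0, 0, 0], 5],
    [[0, -5.4, -2.64], [0, 0, 0], 5],
    [[0, -5.4, -2.64], [0, 0, 0], 5],
    [[0, -5.4, -2.64], [0, 0, 0], 5],
  ],
  force=40,
)

```text
clock: 4.05
eef_pos: [624.3, 208.3, 174.7]
orientation: [-0.05, 1.567, 1.279]
ft_force: [-0.1, 1.2, 0.4]
opening: 49.8
```

```bash
python3 - <<'E'
from h import *
stat();plan(j2w(4.5,202.2),174,94.3)
E
```

```text
t 4.05 tcp [624.28 208.25 174.7 ] jig [ 15.84 194.57] jaw deg 76.1 toolx [ 0.  0. -1.] q [-0.53  0.48  0.23  1.53 -0.12  1.14  1.05] F [-0.14  1.2   0.36] M [ 0.03 -0.01  0.06] open 49.8
shift cm (cur axes) [0.07 1.32 0.37] rot deg [-18.17   0.21   0.04] jaw-> 94.3 | shift in target axes [0.07 1.13 0.76]
```

jog_arm(
  increments=[
    [[0, 0.6, 0.2], [-9, 0, 0], 5],
    [[0, 0.6, 0.3], [-9, 0, 0], 5],
    [[0, 0, 0], [0, 0, 0], 5],
    [[2, 0, 0], [0, 0, 0], 5],
    [[2, 0, 0], [0, 0, 0], 5],
    [[2, 0, 0], [0, 0, 0], 5],
    [[0, 0, 0], [0, 0, 0], 5],
    [[0, 0, 0], [0, 0, 0], 5],
    [[0, 0, 0], [0, 0, 0], 5],
    [[0, 0, 0], [0, 0, 0], 5],
  ],
)

```text
clock: 5.3
eef_pos: [618.2, 210.5, 115.3]
orientation: [-1.108, 1.565, 0.516]
ft_force: [0.8, -0.1, 0.2]
opening: 50.2
```

```bash
python3 - <<'E'
from h import *
stat();plan(j2w(4.5,202.2),54,94.3)
c=capture("side");t=capture("top")
a=cv2.resize(c["image"][130:230,230:350],None,fx=5,fy=5,interpolation=cv2.INTER_CUBIC);cv2.imwrite("pics/p1.png",a)
E
```

```text
t 5.3 tcp [618.17 210.53 115.28] jig [  9.93 197.3 ] jaw deg 93.0 toolx [ 0.01  0.   -1.  ] q [-0.49  0.52  0.16  1.6  -0.09  1.02  1.32] F [ 0.84 -0.06  0.2 ] M [0.02 0.01 0.01] open 50.2
shift cm (cur axes) [6.13 0.59 0.46] rot deg [-1.28  0.15  0.3 ] jaw-> 94.3 | shift in target axes [6.13 0.54 0.49]
```

View pics/p1.png

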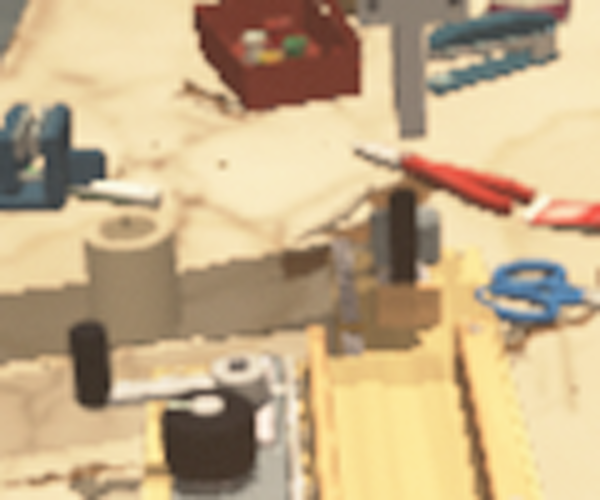

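jog_arm(
  increments=[
    [[1, 0.3, 0.3], [-1, 0, 0], 5],
    [[1, 0.3, 0.2], [0, 0, 0], 5],
    [[1, 0, 0], [0, 0, 0], 5],
    [[1, 0, 0], [0, 0, 0], 5],
    [[1, 0, 0], [0, 0, 0], 5],
    [[1, 0, 0], [0, 0, 0], 5],
    [[0, 0, 0], [0, 0, 0], 5],
    [[0, 0, 0], [0, 0, 0], 5],
    [[0, 0, 0], [0, 0, 0], 5],
    [[0, 0, 0], [0, 0, 0], 5],
  ],
)

```text
clock: 6.65
eef_pos: [611.5, 215.5, 50.6]
orientation: [-1.11, 1.566, 0.532]
ft_force: [-0.1, -0.5, 1.3]
opening: 50.0
```

```bash
python3 - <<'E'
from h import *
stat();plan(j2w(4.5,202.2),54,94.3)
E
```

```text
t 6.65 tcp [611.55 215.48  50.59] jig [  3.69 202.74] jaw deg 94.1 toolx [ 0.  0. -1.] q [-0.49  0.59  0.14  1.66 -0.1   0.9   1.34] F [-0.09 -0.47  1.34] M [ 0.07 -0.01  0.03] open 50.0
shift cm (cur axes) [-0.34 -0.08 -0.05] rot deg [-0.21  0.13  0.27] jaw-> 94.3 | shift in target axes [-0.34 -0.08 -0.05]
```

Close on the peg.

jog_arm(
  increments=[
    [[-0.3, 0, 0], [0, 0, 0], 0],
    [[0, 0, 0], [0, 0, 0], 0],
    [[0, 0, 0], [0, 0, 0], 0],
    [[0, 0, 0], [0, 0, 0], 0],
    [[0, 0, 0], [0, 0, 0], 0],
    [[0, 0, 0], [0, 0, 0], 0],
    [[0, 0, 0], [0, 0, 0], 0],
    [[0, 0, 0], [0, 0, 0], 0],
    [[0, 0, 0], [0, 0, 0], 0],
    [[0, 0, 0], [0, 0, 0], 0],
  ],
  force=40,
)

```text
clock: 7.9
eef_pos: [611.8, 215.0, 54.3]
orientation: [-1.198, 1.565, 0.444]
ft_force: [-0.6, -0.8, 1.0]
opening: 18.1
```

```bash
python3 - <<'E'
from h import *
stat()
c=capture("top");s=capture("side")
for q in("gauge_pointer","mark"):
  for n,k in(("t",c),("s",s)):print(q,n,[(np.round(r["at"],1),round(r["conf"],2)) for r in pinpoint(k,q)[:3]])
cv2.imwrite("pics/p2.png",np.hstack([cv2.resize(c["image"][175:235,260:320],None,fx=6,fy=6,interpolation=cv2.INTER_CUBIC),cv2.resize(s["image"][155:215,270:330],None,fx=6,fy=6,interpolation=cv2.INTER_CUBIC)]))
E
```

```text
t 7.9 tcp [611.84 215.01  54.34] jig [  3.94 202.25] jaw deg 94.1 toolx [ 0.01  0.   -1.  ] q [-0.49  0.59  0.14  1.66 -0.1   0.9   1.33] F [-0.56 -0.83  1.03] M [-0.28  0.04  0.01] open 18.1
gauge_pointer t []
gauge_pointer s []
mark t [(array([343.3, 192.4]), 0.64), (array([350.5, 252.6]), 0.49)]
mark s []
```

View pics/p2.png

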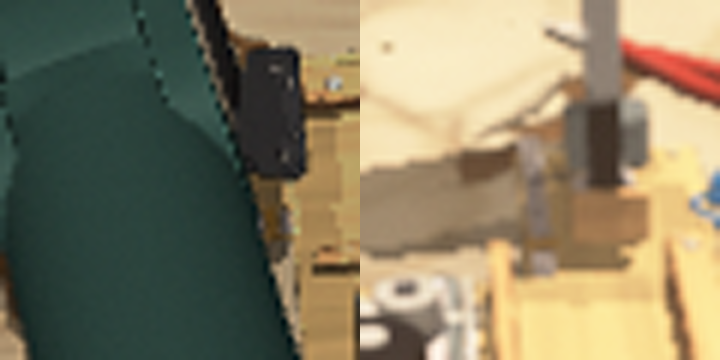

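jog_arm(
  increments=[
    [[0, 0, -0.8], [0, 0, 0], 0],
    [[0, 0, -0.8], [0, 0, 0], 0],
    [[0, 0, -0.8], [0, 0, 0], 0],
    [[0, 0, -0.8], [0, 0, 0], 0],
    [[0, 0, -0.8], [0, 0, 0], 0],
    [[0, 0, -0.8], [0, 0, 0], 0],
    [[0, 0, -0.8], [0, 0, 0], 0],
    [[0, 0, -0.8], [0, 0, 0], 0],
    [[0, 0, 0], [0, 0, 0], 0],
    [[0, 0, 0], [0, 0, 0], 0],
  ],
)

```text
clock: 9.45
eef_pos: [614.8, 178.4, 54.4]
orientation: [-0.35, 1.537, 1.312]
ft_force: [-0.2, 0.2, 0.7]
opening: 18.0
```

```bash
python3 - <<'E'
from h import *
import pickle
stat()
cs,ct=pickle.load(open("c0.pkl","rb"))
for z in(15,18,22):print("mark side",w2j(atz(cs,(301.5,195.3),z)),"top",w2j(atz(ct,(305.3,212.2),z)))
c=capture("top");s=capture("side")
for q in("gauge_pointer","mark"):
  for n,k in(("t",c),("s",s)):print(q,n,[(np.round(r["at"],1),round(r["conf"],2)) for r in pinpoint(k,q)[:3]])
cv2.imwrite("pics/p3.png",np.hstack([cv2.resize(c["image"][175:235,275:335],None,fx=6,fy=6,interpolation=cv2.INTER_CUBIC),cv2.resize(s["image"][165:225,270:330],None,fx=6,fy=6,interpolation=cv2.INTER_CUBIC)]))
E
```

```text
t 9.45 tcp [614.83 178.39  54.43] jig [  4.17 165.51] jaw deg 95.3 toolx [ 0.01  0.03 -1.  ] q [-0.41  0.56  0.13  1.69 -0.13  0.88  1.44] F [-0.16  0.16  0.67] M [-0.44  0.06 -0.15] open 18.0
mark side [-30.   158.59] top [-36.18 144.16]
mark side [-30.23 153.2 ] top [-36.47 144.03]
mark side [-30.54 146.  ] top [-36.85 143.85]
gauge_pointer t []
gauge_pointer s [(array([297.1, 192.5]), 0.64), (array([293.7, 223. ]), 0.55)]
mark t [(array([445.5, 245.5]), 0.43), (array([228.7, 199.4]), 0.24)]
mark s [(array([365.6, 284.4]), 0.67)]
```

View pics/p3.png

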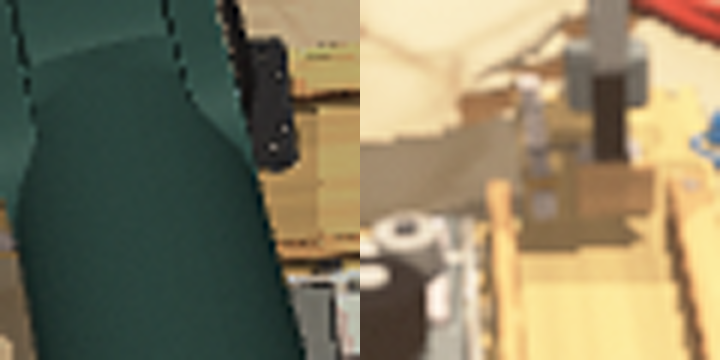

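jog_arm(
  increments=[
    [[0, 0, -0.8], [0, 0, 0], 0],
    [[0, 0, -0.8], [0, 0, 0], 0],
    [[0, 0, -0.8], [0, 0, 0], 0],
    [[0, 0, -0.8], [0, 0, 0], 0],
    [[0, 0, -0.8], [0, 0, 0], 0],
    [[0, 0, -0.8], [0, 0, 0], 0],
    [[0, 0, -0.8], [0, 0, 0], 0],
    [[0, 0, 0], [0, 0, 0], 0],
    [[0, 0, 0], [0, 0, 0], 0],
    [[0, 0, 0], [0, 0, 0], 0],
  ],
)

```text
clock: 11.0
eef_pos: [617.7, 147.8, 54.3]
orientation: [-0.253, 1.51, 1.43]
ft_force: [-1.0, 0.7, 1.4]
opening: 18.2
```

```bash
python3 - <<'E'
from h import *
stat()
E
```

```text
t 11.0 tcp [617.66 147.78  54.29] jig [  4.7  134.77] jaw deg 96.5 toolx [ 0.01  0.06 -1.  ] q [-0.33  0.55  0.11  1.71 -0.15  0.86  1.54] F [-0.97  0.71  1.45] M [-0.42  0.11  0.04] open 18.2
```

```bash
python3 - <<'E'
from h import *
plan(j2w(4.5,124.2),54,94.3)
E
```

```text
shift cm (cur axes) [-0.03  0.06 -1.06] rot deg [2.14 3.37 0.8 ] jaw-> 94.3 | shift in target axes [ 0.03  0.02 -1.06]
```

jog_arm(
  increments=[
    [[0, 0, -0.7], [1, 2, 0], 0],
    [[0, 0, -0.7], [1, 2, 0.4], 0],
    [[0, 0, -0.5], [0, 1, 0.4], 0],
    [[0, 0, 0], [0, 0, 0], 0],
    [[0, 0, 0], [0, 0, 0], 0],
    [[0, 0, 0], [0, 0, 0], 0],
    [[0, 0, 0], [0, 0, 0], 0],
    [[0, 0, 0], [0, 0, 0], 0],
    [[0, 0, 0], [0, 0, 0], 0],
    [[0, 0, 0], [0, 0, 0], 0],
  ],
)

```text
clock: 12.25
eef_pos: [617.2, 139.4, 54.3]
orientation: [3.059, 1.552, -1.572]
ft_force: [-0.6, 0.7, 2.8]
opening: 18.3
```

```bash
python3 - <<'E'
from h import *
stat()
R=toolR();o=get_obs();print("grasp jig",w2j(o["eef_pos"]-18.8*R[:,0]))
plan(j2w(4.5,124.2),54,94.3)
s=capture("side")
print([(np.round(r["at"],1),round(r["conf"],2)) for r in pinpoint(s,"gauge_pointer")[:3]])
cv2.imwrite("pics/p4.png",cv2.resize(s["image"][165:225,270:330],None,fx=10,fy=10,interpolation=cv2.INTER_CUBIC))
E
```

```text
t 12.25 tcp [617.23 139.43  54.33] jig [  3.65 126.48] jaw deg 94.7 toolx [-0.   -0.02 -1.  ] q [-0.4   0.57  0.16  1.69 -0.09  0.9   1.44] F [-0.63  0.73  2.8 ] M [ 0.41  0.43 -0.09] open 18.3
grasp jig [  3.67 126.82]
shift cm (cur axes) [ 0.04 -0.08 -0.23] rot deg [ 0.38 -1.06 -0.08] jaw-> 94.3 | shift in target axes [ 0.03 -0.09 -0.23]
[(array([297.9, 197.3]), 0.63)]
```

View pics/p4.png

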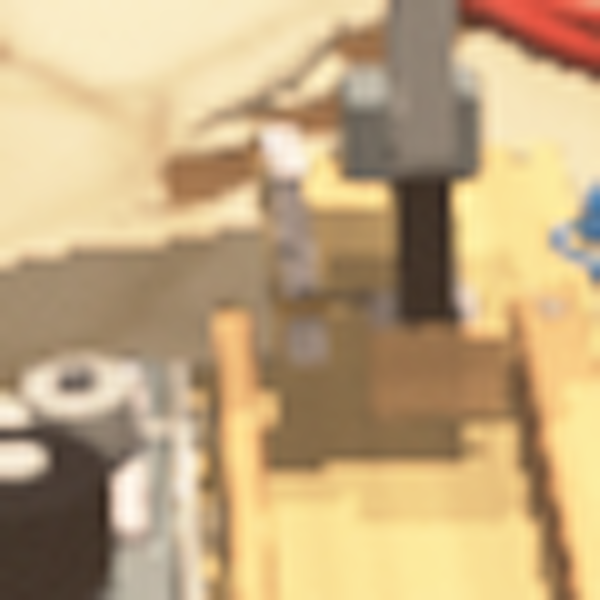

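jog_arm(
  increments=[
    [[0, 0, -0.6], [0, -1, 0], 0],
    [[0, 0, 0], [0, 0, 0], 0],
    [[0, 0, 0], [0, 0, 0], 0],
    [[0, 0, 0], [0, 0, 0], 5],
    [[0, 0, 0], [0, 0, 0], 5],
    [[0, 0, 0], [0, 0, 0], 5],
    [[0, 0, 0], [0, 0, 0], 5],
    [[0, 0, 0], [0, 0, 0], 5],
    [[0, 0, 0], [0, 0, 0], 5],
    [[-1, 0, 0], [0, 0, 0], 5],
  ],
)

```text
clock: 13.6
eef_pos: [617.3, 135.8, 64.0]
orientation: [0.807, 1.568, 2.462]
ft_force: [-0.5, 0.1, 0.9]
opening: 50.1
```

jog_arm(
  increments=[
    [[-4, 0, 0], [0, 0, 0], 9.4],
    [[-4, 0, 0], [0, 0, 0], 9.4],
    [[-4, 0, 0], [0, 0, 0], 9.4],
    [[0, 6, 0], [0, 0, 0], 9.4],
    [[0, 6, 0], [0, 0, 0], 9.4],
    [[0, 6, 0], [0, 0, 0], 9.4],
    [[0, 0, 0], [0, 0, 0], 9.4],
    [[0, 0, 0], [0, 0, 0], 9.4],
    [[0, 0, 0], [0, 0, 0], 9.4],
    [[0, 0, 0], [0, 0, 0], 9.4],
  ],
)

```text
clock: 14.85
eef_pos: [436.7, 120.2, 194.3]
orientation: [-1.046, 1.563, 0.609]
ft_force: [-1.2, -0.5, 0.2]
opening: 93.9
```

```bash
python3 - <<'E'
from h import *
stat()
s=capture("side");c=capture("top")
for q in("gauge_pointer","mark","candle_a","stop_face"):
  for n,k in(("t",c),("s",s)):print(q,n,[(np.round(r["at"],1),round(r["conf"],2)) for r in pinpoint(k,q)[:3]])
cv2.imwrite("pics/p5.png",cv2.resize(c["image"],None,fx=1.2,fy=1.2))
cv2.imwrite("pics/p6.png",cv2.resize(s["image"][165:225,270:330],None,fx=10,fy=10,interpolation=cv2.INTER_CUBIC))
E
```

```text
t 14.85 tcp [436.74 120.2  194.27] jig [-177.78  120.86] jaw deg 94.8 toolx [ 0.01  0.   -1.  ] q [-0.48  0.08  0.15  2.01 -0.02  1.05  1.33] F [-1.17 -0.52  0.15] M [0.   0.09 0.03] open 93.9
gauge_pointer t [(array([306. , 213.9]), 0.59)]
gauge_pointer s [(array([297.1, 196.4]), 0.49), (array([323.8, 215.4]), 0.23)]
mark t []
mark s []
candle_a t [(array([443.7, 247.3]), 0.59)]
candle_a s [(array([260.7, 191.2]), 0.93), (array([243.1, 310.7]), 0.85), (array([275.6, 201.5]), 0.67)]
stop_face t [(array([321.4, 197.7]), 0.85)]
stop_face s [(array([312.5, 203. ]), 0.49)]
```

View pics/p5.png

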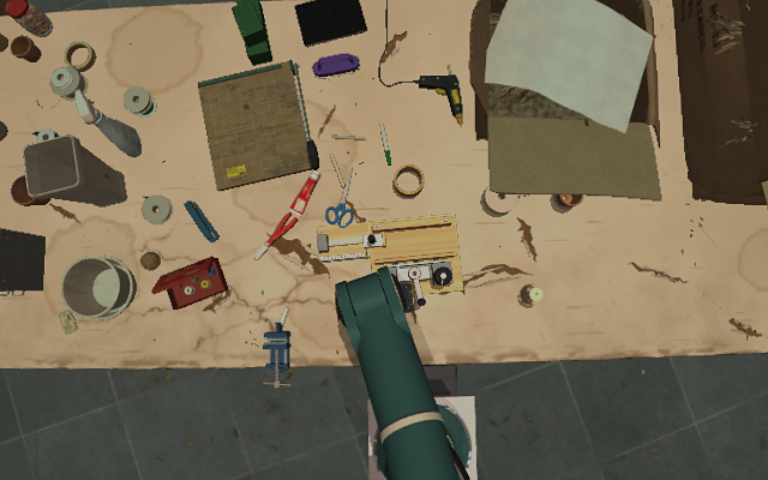

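View pics/p6.png

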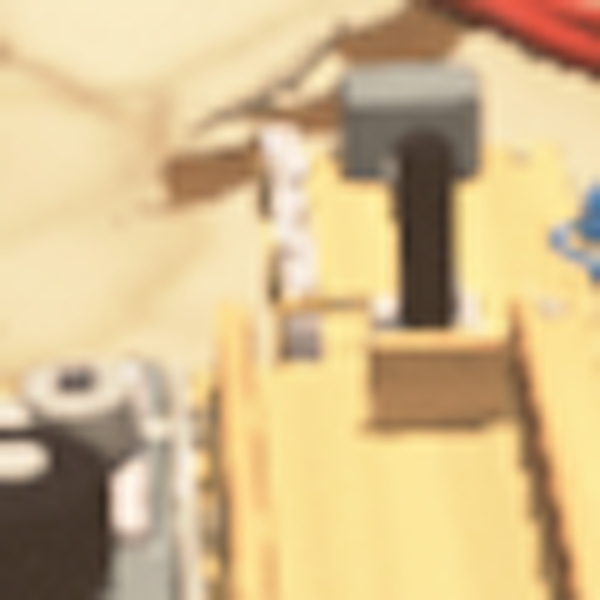

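```bash
python3 - <<'E'
from h import *
c=capture("top")
cv2.imwrite("pics/p7.png",cv2.resize(c["image"][185:225,285:335],None,fx=14,fy=14,interpolation=cv2.INTER_CUBIC))
P,uv=cloud(c);d=P[:,:2]-O;J=np.c_[d@EX,d@EY,P[:,2]]
def sel(x0,x1,y0,y1,z0,z1):
    return J[(J[:,0]>x0)&(J[:,0]<x1)&(J[:,1]>y0)&(J[:,1]<y1)&(J[:,2]>z0)&(J[:,2]<z1)]
a=sel(-20,25,60,180,80,110);print("peg",len(a),a.mean(0))
a=sel(-20,28,70,98,33,52);print("stop",len(a),np.percentile(a,[2,50,98],axis=0))
print("ptr/net",w2j(atz(c,(306,213),17)))
E
```

```text
peg 27 [  3.68 123.88  92.9 ]
stop 28 [[-16.2   84.38  34.68]
 [  5.37  88.22  42.38]
 [ 25.66  91.75  47.19]]
ptr/net [-39.5  141.82]
```

View pics/p7.png

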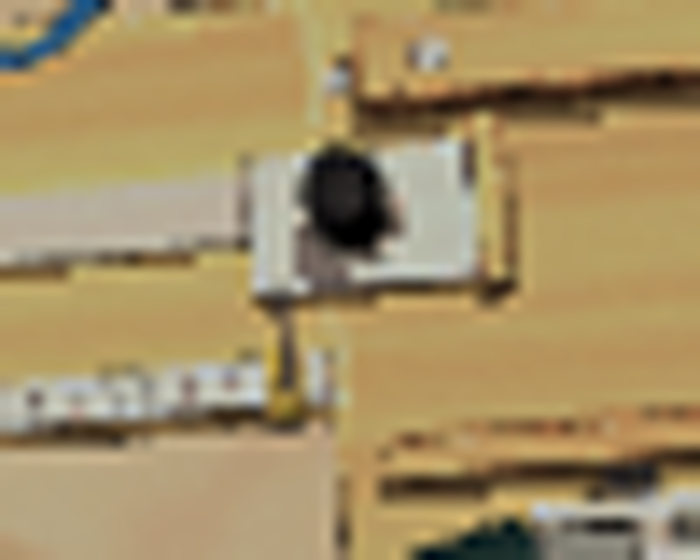

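```bash
cat >> h.py <<'E'
def candles_side(s):
    out=[]
    for r in trace(s,"candle_a"):
        l,t,rr,b=r["rect"];m=r["mask"];v,u=np.nonzero(m);out.append((round(r["conf"],2),np.round(r["rect"],1).tolist(),int(m.sum()),round(u.mean(),1),round(v.mean(),1)))
    return out
def candles_top(c):
    # cream discs z~72..80
    hsv=cv2.cvtColor(c["image"],cv2.COLOR_BGR2HSV)
    P,uv=cloud(c);m=(P[:,2]>60)&(P[:,2]<95)&(P[:,0]>330)&(P[:,0]<800)&(P[:,1]<320)&(P[:,1]>-480)
    im=c["image"][uv[:,1],uv[:,0]].astype(int)
    m&=(im[:,1]>im[:,2]+3)&(im[:,1]>im[:,0]+15)&(im[:,1]>120)
    M=np.zeros((400,640),np.uint8);M[uv[m,1],uv[m,0]]=1
    n,lab,st,cen=cv2.connectedComponentsWithStats(M)
    res=[]
    for i in range(1,n):
        if st[i,4]>40:
            k=lab[uv[:,1],uv[:,0]]==i;z=np.median(P[k,2]);q=atz(c,cen[i],z);res.append((st[i,4],np.round(q,1),w2j(q)))
    return res
E
python3 - <<'E'
from h import *
import pickle
cs,ct=pickle.load(open("c0.pkl","rb"))
s=capture("side");c=capture("top")
print(candles_side(s));print(candles_top(ct));print(candles_top(c))
for X in((426.5,213.9),(445.4,-334.8)): print(proj(cs,[*X,0]),proj(cs,[*X,72]))
cv2.imwrite("pics/p8.png",np.hstack([cv2.resize(q["image"][155:215,230:290],None,fx=6,fy=6,interpolation=cv2.INTER_CUBIC) for q in(cs,s)]))
E
```

```text
[(0.88, [224.9, 280.0, 251.2, 318.9], 869, np.float64(237.6), np.float64(301.8))]
[(np.int32(74), array([ 446.5, -335.4,   72.8]), array([-202.31, -334.21])), (np.int32(94), array([426.5, 213.7,  72.9]), array([-180.92,  214.91]))]
[(np.int32(74), array([ 446.6, -335.7,   73. ]), array([-202.16, -334.47]))]
[257.25 193.76] [255.42 175.15]
[238.99 309.88] [235.42 285.73]
```

View pics/p8.png

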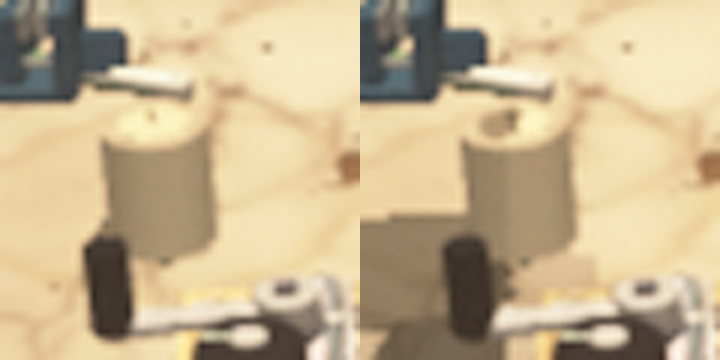

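jog_arm(
  increments=[
    [[0, 0, 1], [10, 0, 0], 9.4],
    [[0, 0, 1], [10, 0, 0], 9.4],
    [[0, 0, 1], [10, 0, 0], 9.4],
    [[0, 0, 0], [10, 0, 0], 9.4],
    [[0, 0, 0], [10, 0, 0], 9.4],
    [[0, 0, 0], [10, 0, 0], 9.4],
    [[0, 0, 0], [10, 0, 0], 9.4],
    [[0, 0, 0], [10, 0, 0], 9.4],
    [[0, 0, 0], [10, 0, 0], 9.4],
    [[0, 0, 0], [0, 0, 0], 9.4],
  ],
  force=20,
)

```text
clock: 16.8
eef_pos: [438.9, 150.8, 194.7]
orientation: [0.585, 1.562, 0.619]
ft_force: [0.4, -0.1, -0.5]
opening: 94.0
```

```bash
python3 - <<'E'
from h import *
stat();plan((426.5,213.8),112,4.3)
E
```

```text
t 16.8 tcp [438.92 150.81 194.68] jig [-173.31  151.22] jaw deg 2.0 toolx [ 0.01  0.   -1.  ] q [-0.6   0.1   0.21  1.99 -0.03  1.05 -0.34] F [ 0.38 -0.07 -0.53] M [-0.15  0.12  0.  ] open 94.0
shift cm (cur axes) [ 8.29  6.3  -1.08] rot deg [-2.3   0.4  -0.26] jaw-> 4.3 | shift in target axes [ 8.27  6.37 -0.77]
```

jog_arm(
  increments=[
    [[0, 3, -0.4], [-2, 0, 0], 9.4],
    [[1, 3, -0.4], [0, 0, 0], 9.4],
    [[2, 0.3, 0], [0, 0, 0], 9.4],
    [[2, 0, 0], [0, 0, 0], 9.4],
    [[2, 0, 0], [0, 0, 0], 9.4],
    [[1, 0, 0], [0, 0, 0], 9.4],
    [[0, 0, 0], [0, 0, 0], 9.4],
    [[0, 0, 0], [0, 0, 0], 9.4],
    [[0, 0, 0], [0, 0, 0], 9.4],
    [[0, 0, 0], [0, 0, 0], 9.4],
  ],
)

```text
clock: 18.05
eef_pos: [426.8, 223.2, 114.7]
orientation: [0.646, 1.558, 0.754]
ft_force: [0.5, 0.2, 0.9]
opening: 93.9
```

```bash
python3 - <<'E'
from h import *
stat();plan((426.5,213.8),42,4.3)
s=capture("side");cv2.imwrite("pics/p9.png",cv2.resize(s["image"][105:225,210:330],None,fx=5,fy=5,interpolation=cv2.INTER_CUBIC))
E
```

```text
t 18.05 tcp [426.78 223.16 114.66] jig [-179.98  224.27] jaw deg 6.2 toolx [ 0.01  0.01 -1.  ] q [-0.67  0.23  0.14  2.04 -0.05  0.87 -0.39] F [0.48 0.15 0.92] M [-0.03  0.09 -0.01] open 93.9
shift cm (cur axes) [ 7.26 -0.98 -0.2 ] rot deg [ 1.87  0.56 -0.44] jaw-> 4.3 | shift in target axes [ 7.27 -0.93 -0.1 ]
```

View pics/p9.png

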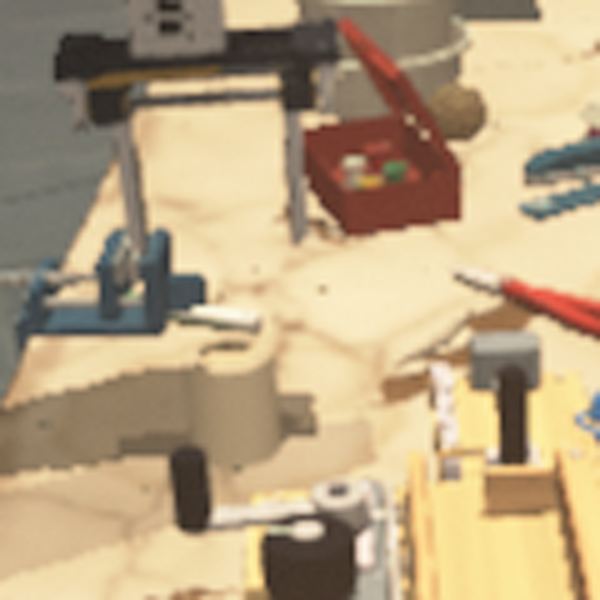

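jog_arm(
  increments=[
    [[0, -0.8, -0.1], [1.5, 0.5, -0.4], 9.4],
    [[1.5, 0, 0], [0, 0, 0], 9.4],
    [[1.5, 0, 0], [0, 0, 0], 9.4],
    [[1.5, 0, 0], [0, 0, 0], 9.4],
    [[1.5, 0, 0], [0, 0, 0], 9.4],
    [[1, 0, 0], [0, 0, 0], 9.4],
    [[0, 0, 0], [0, 0, 0], 9.4],
    [[0, 0, 0], [0, 0, 0], 9.4],
    [[0, 0, 0], [0, 0, 0], 9.4],
    [[0, 0, 0], [0, 0, 0], 9.4],
  ],
)

```text
clock: 19.35
eef_pos: [426.6, 214.4, 39.4]
orientation: [-0.894, 1.571, -0.815]
ft_force: [-0.4, 0.3, 0.0]
opening: 94.1
```

```bash
python3 - <<'E'
from h import *
stat();plan((426.5,213.8),42,4.3)
E
```

```text
t 19.35 tcp [426.55 214.35  39.38] jig [-180.87  215.51] jaw deg 4.6 toolx [ 0. -0. -1.] q [-0.65  0.35  0.14  2.09 -0.07  0.71 -0.38] F [-0.41  0.35  0.02] M [-0.04  0.11  0.06] open 94.1
shift cm (cur axes) [-0.26 -0.05 -0.01] rot deg [0.26 0.01 0.01] jaw-> 4.3 | shift in target axes [-0.26 -0.05 -0.01]
```

jog_arm(
  increments=[
    [[-0.3, 0, 0], [0, 0, 0], 5],
    [[0, 0, 0], [0, 0, 0], 5],
    [[0, 0, 0], [0, 0, 0], 5],
    [[0, 0, 0], [0, 0, 0], 5],
    [[0, 0, 0], [0, 0, 0], 5],
    [[0, 0, 0], [0, 0, 0], 5],
    [[0, 0, 0], [0, 0, 0], 5],
    [[0, 0, 0], [0, 0, 0], 5],
    [[0, 0, 0], [0, 0, 0], 5],
    [[0, 0, 0], [0, 0, 0], 5],
  ],
  force=25,
)

```text
clock: 20.6
eef_pos: [426.7, 214.5, 43.0]
orientation: [0.321, 1.57, 0.4]
ft_force: [-0.0, 0.2, -0.1]
opening: 49.7
```

jog_arm(
  increments=[
    [[-3, 0, 0], [0, 0, 0], 5],
    [[-3, 0, 0], [0, 0, 0], 5],
    [[-3, 0, 0], [0, 0, 0], 5],
    [[-3, 0, 0], [0, 0, 0], 5],
    [[-3, 0, 0], [0, 0, 0], 5],
    [[0, 0, 0], [0, 0, 0], 5],
    [[0, 0, 0], [0, 0, 0], 5],
    [[0, 0, 0], [0, 0, 0], 5],
    [[0, 0, 0], [0, 0, 0], 5],
    [[0, 0, 0], [0, 0, 0], 5],
  ],
)

```text
clock: 21.85
eef_pos: [425.2, 213.5, 195.3]
orientation: [-2.59, 1.567, -2.511]
ft_force: [-0.2, -0.6, 0.4]
opening: 50.1
```

```bash
python3 - <<'E'
from h import *
stat();plan(j2w(-9,52),190,4.3)
s=capture("side");cv2.imwrite("pics/p10.png",cv2.resize(s["image"][105:225,210:330],None,fx=5,fy=5,interpolation=cv2.INTER_CUBIC))
E
```

```text
t 21.85 tcp [425.19 213.53 195.31] jig [-182.29  214.79] jaw deg 4.5 toolx [-0. -0. -1.] q [-0.68  0.13  0.16  1.95 -0.02  1.07 -0.43] F [-0.24 -0.64  0.39] M [-0.09  0.05 -0.02] open 50.1
shift cm (cur axes) [  0.51 -16.35  17.26] rot deg [ 0.25 -0.17  0.11] jaw-> 4.3 | shift in target axes [  0.53 -16.28  17.33]
```

View pics/p10.png

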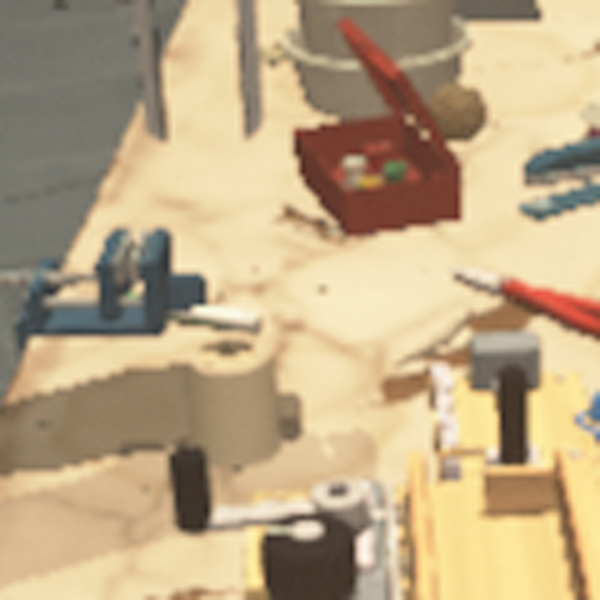

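```bash
python3 - <<'E'
from h import *
s=capture("side");t=capture("top");o=get_obs()
print(proj(s,o["eef_pos"]),proj(t,o["eef_pos"]))
for dx in(-25,25): print(proj(s,o["eef_pos"]+dx*np.array([1,.08,0])))
cv2.imwrite("pics/p11.png",s["image"])
print(candles_top(t),candles_side(s))
print(pinpoint(s,"candle_a"))
E
```

```text
[251.7  140.95] [284.21 254.96]
[243.89 141.34]
[259.49 140.56]
[(np.int32(73), array([ 446.7, -335.8,   72.2]), array([-202.14, -334.61]))] [(0.94, [247.5, 169.6, 264.7, 198.6], 403, np.float64(256.5), np.float64(184.2)), (0.76, [225.2, 282.5, 251.9, 323.3], 812, np.float64(237.4), np.float64(302.2))]
[{'at': [240.4, 313.5], 'conf': 0.97}, {'at': [257.1, 193.9], 'conf': 0.92}, {'at': [323.5, 216.0], 'conf': 0.43}]
```

View pics/p11.png

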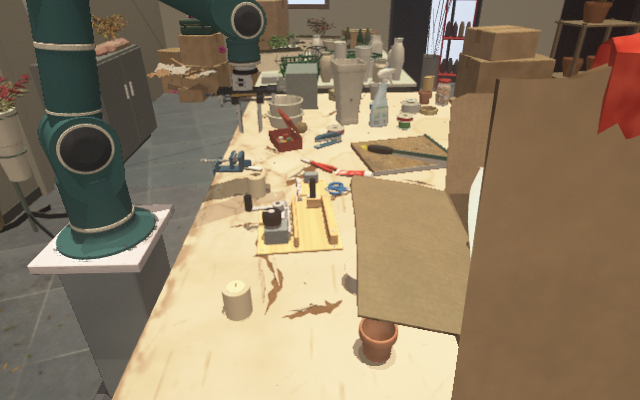

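```bash
python3 - <<'E'
from h import *
s=capture("side");o=get_obs()
P,uv=cloud(s)
m=(P[:,0]>330)&(P[:,0]<520)&(P[:,1]>120)&(P[:,1]<320)&(P[:,2]>100)&(P[:,2]<420)
Q=P[m];U=uv[m]
for z in range(100,420,20):
    k=(Q[:,2]>=z)&(Q[:,2]<z+20)
    if k.any():print(z,k.sum(),Q[k].min(0),Q[k].max(0))
k=np.argsort(Q[:,2])[:12];print(np.c_[Q[k],U[k]])
E
```

```text
220 29 [390.67 193.32 225.53] [462.88 213.42 239.64]
240 50 [391.39 192.58 241.09] [464.35 215.86 259.94]
260 55 [390.29 197.69 260.02] [464.48 221.52 279.6 ]
280 57 [389.13 197.47 280.38] [464.47 210.4  299.89]
300 54 [384.75 196.16 300.61] [473.72 223.89 319.98]
320 227 [348.85 170.97 320.15] [508.94 242.39 339.97]
340 288 [342.1  167.59 340.03] [516.03 243.45 359.99]
360 407 [338.27 168.64 360.04] [516.43 249.74 379.62]
380 142 [387.82 187.68 380.13] [444.62 235.65 399.81]
400 136 [387.95 171.44 400.03] [464.07 218.08 419.61]
[[451.46 213.42 225.53 259.   132.  ]
 [399.04 201.29 227.82 242.   133.  ]
 [456.16 202.25 229.52 260.   132.  ]
 [403.12 196.17 229.62 243.   133.  ]
 [395.58 204.78 229.96 241.   132.  ]
 [402.04 204.11 230.06 243.   132.  ]
 [452.32 209.21 230.41 259.   131.  ]
 [399.19 202.32 230.78 242.   132.  ]
 [456.   205.49 231.68 260.   131.  ]
 [459.4  203.76 232.23 261.   131.  ]
 [452.64 208.89 233.87 259.   130.  ]
 [459.07 208.29 233.94 261.   130.  ]]
```

```bash
python3 - <<'E'
from h import *
stat();plan((426.5,213.8),13,4.3)
E
```

```text
t 22.15 tcp [425.38 213.64 195.69] jig [-182.09  214.89] jaw deg 4.6 toolx [-0. -0. -1.] q [-0.68  0.13  0.16  1.95 -0.02  1.07 -0.43] F [-0.3   0.65 -0.03] M [-0.05  0.08 -0.05] open 50.2
shift cm (cur axes) [18.27  0.04  0.16] rot deg [ 0.25 -0.14  0.09] jaw-> 4.3 | shift in target axes [18.27  0.01  0.11]
```

jog_arm(
  increments=[
    [[0, 0, 0], [0, 0, 0], 9.4],
    [[0, 0, 0], [0, 0, 0], 9.4],
    [[0, 0, 0], [0, 0, 0], 9.4],
    [[2.5, 0, 0], [0, 0, 0], 9.4],
    [[2.5, 0, 0], [0, 0, 0], 9.4],
    [[2.5, 0, 0], [0, 0, 0], 9.4],
    [[2.5, 0, 0], [0, 0, 0], 9.4],
    [[2.5, 0, 0], [0, 0, 0], 9.4],
    [[0, 0, 0], [0, 0, 0], 9.4],
    [[0, 0, 0], [0, 0, 0], 9.4],
  ],
)

```text
clock: 23.4
eef_pos: [426.2, 214.1, 68.7]
orientation: [-1.4, 1.571, -1.321]
ft_force: [0.1, 0.5, -0.5]
opening: 93.7
```

```bash
python3 - <<'E'
from h import *
stat();plan((426.5,213.8),13,4.3)
s=capture("side");cv2.imwrite("pics/p12.png",cv2.resize(s["image"][105:225,210:330],None,fx=5,fy=5,interpolation=cv2.INTER_CUBIC))
P,uv=cloud(s)
m=(P[:,0]>350)&(P[:,0]<395)&(P[:,1]>180)&(P[:,1]<240)&(P[:,2]>50)&(P[:,2]<420)
print(np.sort(P[m][:,2])[:8])
E
```

```text
t 23.4 tcp [426.23 214.13  68.73] jig [-181.21  215.31] jaw deg 4.6 toolx [ 0. -0. -1.] q [-0.66  0.3   0.15  2.07 -0.06  0.77 -0.39] F [ 0.09  0.55 -0.53] M [-0.07  0.04 -0.02] open 93.7
shift cm (cur axes) [ 5.57 -0.03  0.02] rot deg [0.26 0.   0.01] jaw-> 4.3 | shift in target axes [ 5.57 -0.04  0.02]
[102.26 105.83 107.02 107.02 109.64 111.59 112.56 113.09]
```

View pics/p12.png

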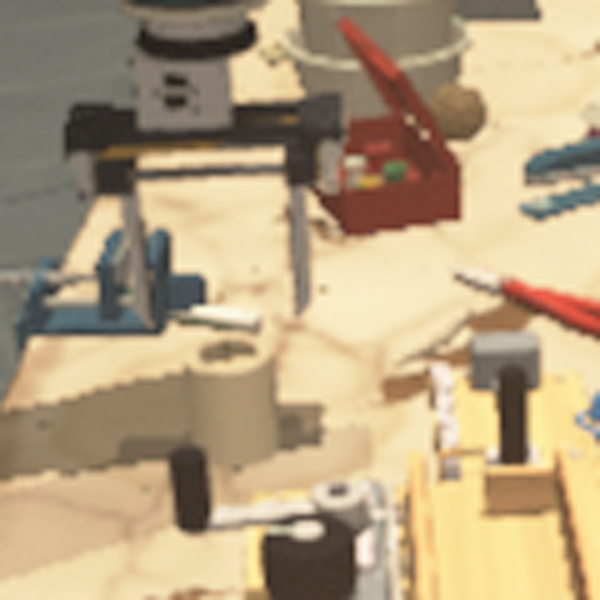

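jog_arm(
  increments=[
    [[1.2, 0, 0], [0, 0, 0], 9.4],
    [[1.2, 0, 0], [0, 0, 0], 9.4],
    [[1.2, 0, 0], [0, 0, 0], 9.4],
    [[1.2, 0, 0], [0, 0, 0], 9.4],
    [[0.7, 0, 0], [0, 0, 0], 9.4],
    [[0, 0, 0], [0, 0, 0], 9.4],
    [[0, 0, 0], [0, 0, 0], 9.4],
    [[0, 0, 0], [0, 0, 0], 9.4],
    [[0, 0, 0], [0, 0, 0], 9.4],
    [[0, 0, 0], [0, 0, 0], 9.4],
  ],
)

```text
clock: 24.7
eef_pos: [427.3, 214.8, 11.6]
orientation: [0.453, 1.568, 0.533]
ft_force: [-0.4, -0.9, 0.6]
opening: 94.0
```

```bash
python3 - <<'E'
from h import *
stat();plan((426.5,213.8),13,4.3)
s=capture("side");cv2.imwrite("pics/p13.png",cv2.resize(s["image"][105:225,210:330],None,fx=5,fy=5,interpolation=cv2.INTER_CUBIC))
E
```

```text
t 24.7 tcp [427.27 214.84  11.58] jig [-180.12  215.94] jaw deg 4.6 toolx [ 0.  0. -1.] q [-0.65  0.4   0.14  2.1  -0.09  0.64 -0.37] F [-0.38 -0.85  0.56] M [-0.12  0.02  0.02] open 94.0
shift cm (cur axes) [-0.14 -0.1  -0.08] rot deg [ 0.26  0.15 -0.07] jaw-> 4.3 | shift in target axes [-0.14 -0.1  -0.08]
```

View pics/p13.png

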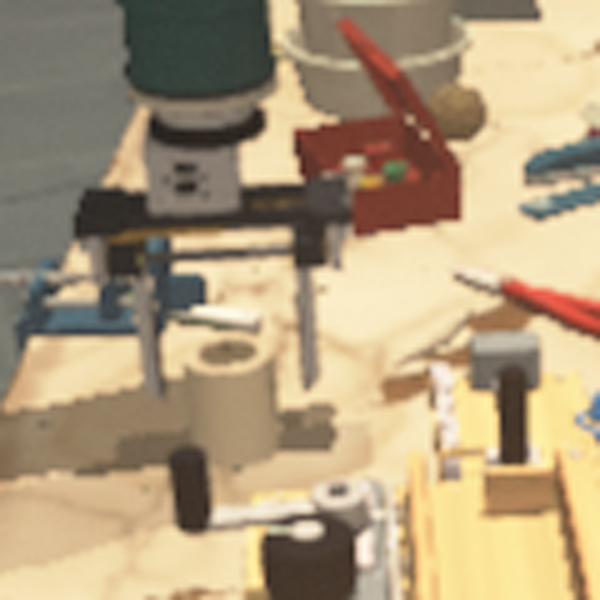

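jog_arm(
  increments=[
    [[0, 0, 0], [0, 0, 0], 4],
    [[0, 0, 0], [0, 0, 0], 4],
    [[0, 0, 0], [0, 0, 0], 4],
    [[0, 0, 0], [0, 0, 0], 4],
    [[0, 0, 0], [0, 0, 0], 4],
    [[0, 0, 0], [0, 0, 0], 4],
    [[0, 0, 0], [0, 0, 0], 4],
    [[0, 0, 0], [0, 0, 0], 4],
    [[-1, 0, 0], [0, 0, 0], 4],
    [[-1, 0, 0], [0, 0, 0], 4],
  ],
  force=25,
)

```text
clock: 26.0
eef_pos: [426.7, 214.5, 32.2]
orientation: [0.398, 1.569, 0.478]
ft_force: [-1.1, -0.4, -1.5]
opening: 61.8
```

```bash
python3 - <<'E'
from h import *
stat()
s=capture("side");cv2.imwrite("pics/p14.png",cv2.resize(s["image"][105:225,210:330],None,fx=5,fy=5,interpolation=cv2.INTER_CUBIC))
E
```

```text
t 26.0 tcp [426.71 214.49  32.24] jig [-180.7   215.63] jaw deg 4.6 toolx [ 0.  0. -1.] q [-0.65  0.36  0.14  2.09 -0.08  0.69 -0.38] F [-1.13 -0.38 -1.51] M [-0.07  0.09 -0.02] open 61.8
```

View pics/p14.png

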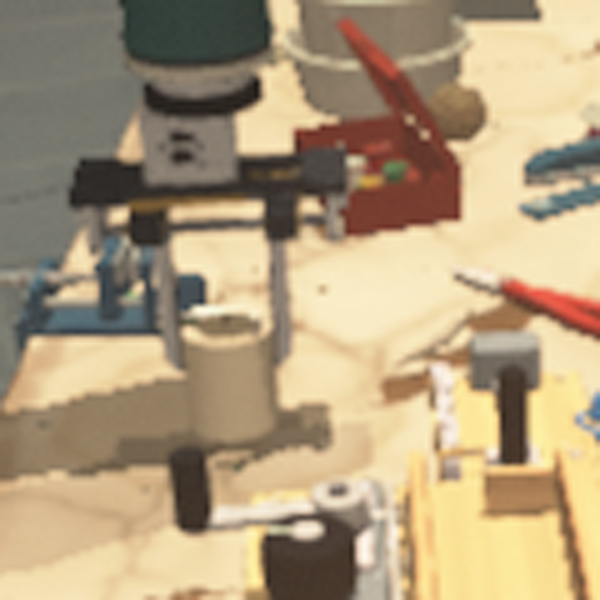

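jog_arm(
  increments=[
    [[-3, 0, 0], [0, 0, 0], 4],
    [[-3, 0, 0], [0, 0, 0], 4],
    [[-3, 0, 0], [0, 0, 0], 4],
    [[-3, 0, 0], [0, 0, 0], 4],
    [[-2, 0, 0], [0, 0, 0], 4],
    [[0, 0, 0], [0, 0, 0], 4],
    [[0, -3, 3.4], [0, 0, 0], 4],
    [[0, -3, 3.4], [0, 0, 0], 4],
    [[0, -3, 3.4], [0, 0, 0], 4],
    [[0, 0, 0], [0, 0, 0], 4],
  ],
)

```text
clock: 27.3
eef_pos: [537.1, 130.3, 177.0]
orientation: [0.626, 1.568, 0.707]
ft_force: [-0.2, 1.0, -2.7]
opening: 61.7
```

```bash
python3 - <<'E'
from h import *
stat();plan(j2w(-10,52.5),90,4.3)
E
```

```text
t 27.3 tcp [537.09 130.35 176.96] jig [-76.95 123.44] jaw deg 4.7 toolx [ 0.  0. -1.] q [-0.5   0.29  0.25  1.8  -0.08  1.06 -0.14] F [-0.15  0.97 -2.7 ] M [-0.02  0.06  0.  ] open 61.7
shift cm (cur axes) [ 8.7  -7.15  6.63] rot deg [ 0.39  0.13 -0.1 ] jaw-> 4.3 | shift in target axes [ 8.7  -7.09  6.7 ]
```

jog_arm(
  increments=[
    [[0, -2.4, 2.2], [0.4, 0, 0], 4],
    [[0, -2.4, 2.2], [0, 0, 0], 4],
    [[0, -2.4, 2.2], [0, 0, 0], 4],
    [[1.5, 0, 0], [0, 0, 0], 4],
    [[1.5, 0, 0], [0, 0, 0], 4],
    [[1.5, 0, 0], [0, 0, 0], 4],
    [[1.5, 0, 0], [0, 0, 0], 4],
    [[1.5, 0, 0], [0, 0, 0], 4],
    [[0, 0, 0], [0, 0, 0], 4],
    [[0, 0, 0], [0, 0, 0], 4],
  ],
)

```text
clock: 28.55
eef_pos: [604.4, 67.0, 91.2]
orientation: [2.73, 1.564, 2.81]
ft_force: [-0.1, 0.0, -1.4]
opening: 61.5
```

```bash
python3 - <<'E'
from h import *
stat();plan(j2w(-10,52.5),22,4.3)
s=capture("side");cv2.imwrite("pics/p15.png",cv2.resize(s["image"][105:265,230:390],None,fx=4,fy=4,interpolation=cv2.INTER_CUBIC))
E
```

```text
t 28.55 tcp [604.44  67.01  91.22] jig [-14.55  55.22] jaw deg 4.6 toolx [-0.01  0.   -1.  ] q [-0.36  0.49  0.26  1.73 -0.16  0.94  0.05] F [-0.1   0.03 -1.43] M [-0.03  0.1  -0.03] open 61.5
shift cm (cur axes) [ 6.92 -0.29  0.5 ] rot deg [ 0.32 -0.35 -0.15] jaw-> 4.3 | shift in target axes [ 6.92 -0.27  0.45]
```

View pics/p15.png

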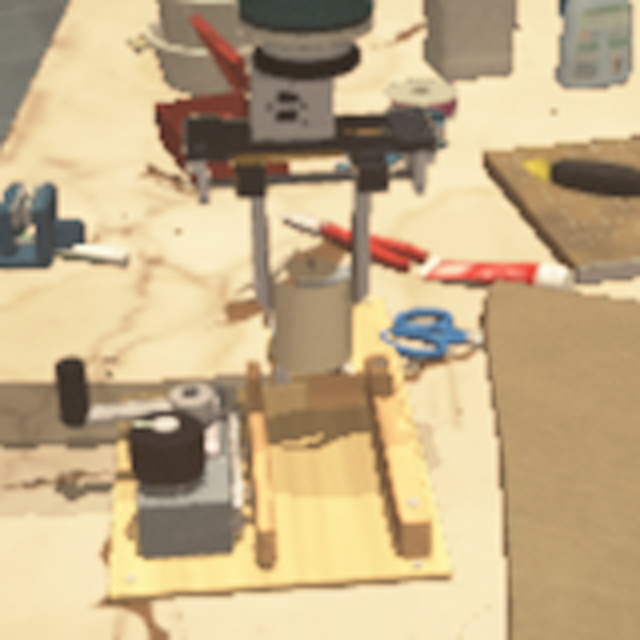

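jog_arm(
  increments=[
    [[0, -0.3, 0.4], [0.3, -0.3, 0], 4],
    [[0, 0, 0], [0, 0, 0], 4],
    [[1.2, 0, 0], [0, 0, 0], 4],
    [[1.2, 0, 0], [0, 0, 0], 4],
    [[1.2, 0, 0], [0, 0, 0], 4],
    [[1, 0, 0], [0, 0, 0], 4],
    [[0.5, 0, 0], [0, 0, 0], 4],
    [[0, 0, 0], [0, 0, 0], 4],
    [[0, 0, 0], [0, 0, 0], 4],
    [[0, 0, 0], [0, 0, 0], 4],
  ],
)

```text
clock: 29.85
eef_pos: [609.4, 64.3, 37.2]
orientation: [1.358, 1.568, 1.433]
ft_force: [-0.1, 0.3, -2.0]
opening: 61.8
```

```bash
python3 - <<'E'
from h import *
stat();plan(j2w(-10,52.5),21,4.3)
E
```

```text
t 29.85 tcp [609.43  64.26  37.24] jig [-9.78 52.1 ] jaw deg 4.3 toolx [ 0.  0. -1.] q [-0.34  0.56  0.25  1.76 -0.18  0.84  0.07] F [-0.15  0.33 -2.01] M [-0.09  0.02  0.05] open 61.8
shift cm (cur axes) [ 1.62  0.04 -0.02] rot deg [-0.01  0.03 -0.16] jaw-> 4.3 | shift in target axes [ 1.62  0.04 -0.02]
```

jog_arm(
  increments=[
    [[0.5, 0, 0], [0, 0, 0], 4],
    [[0.5, 0, 0], [0, 0, 0], 4],
    [[0.4, 0, 0], [0, 0, 0], 4],
    [[0.2, 0, 0], [0, 0, 0], 4],
    [[0, 0, 0], [0, 0, 0], 4],
    [[0, 0, 0], [0, 0, 0], 4],
    [[0, 0, 0], [0, 0, 0], 4],
    [[0, 0, 0], [0, 0, 0], 4],
    [[0, 0, 0], [0, 0, 0], 4],
    [[0, 0, 0], [0, 0, 0], 4],
  ],
)

```text
clock: 31.1
eef_pos: [609.8, 64.4, 20.7]
orientation: [1.1, 1.567, 1.175]
ft_force: [-0.4, 0.2, -1.9]
opening: 61.7
```

```bash
python3 - <<'E'
from h import *
stat()
s=capture("side");cv2.imwrite("pics/p16.png",cv2.resize(s["image"][155:255,250:350],None,fx=6,fy=6,interpolation=cv2.INTER_CUBIC))
E
```

```text
t 31.1 tcp [609.8   64.4   20.66] jig [-9.41 52.21] jaw deg 4.3 toolx [ 0.  0. -1.] q [-0.34  0.59  0.24  1.77 -0.19  0.81  0.07] F [-0.44  0.2  -1.93] M [-0.09  0.04  0.04] open 61.7
```

View pics/p16.png

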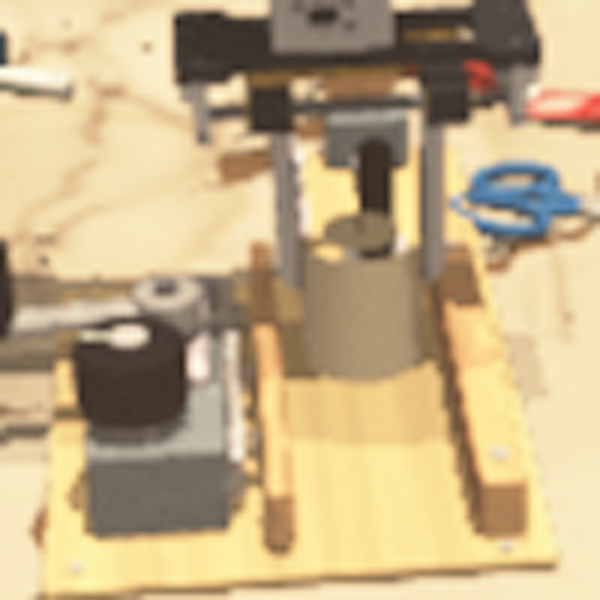

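jog_arm(
  increments=[
    [[0.15, 0, 0], [0, 0, 0], 4],
    [[0.1, 0, 0], [0, 0, 0], 4],
    [[0, 0, 0], [0, 0, 0], 6.6],
    [[0, 0, 0], [0, 0, 0], 8],
    [[0, 0, 0], [0, 0, 0], 9.4],
    [[0, 0, 0], [0, 0, 0], 9.4],
    [[-2, 0, 0], [0, 0, 0], 9.4],
    [[-4, 0, 0], [0, 0, 0], 9.4],
    [[-5, 0, 0], [0, 0, 0], 9.4],
    [[-5, 0, 0], [0, 0, 0], 9.4],
  ],
)

```text
clock: 32.4
eef_pos: [608.2, 63.4, 185.2]
orientation: [2.188, 1.568, 2.262]
ft_force: [0.4, 0.2, -0.1]
opening: 93.9
```

```bash
python3 - <<'E'
from h import *
stat();plan((446.6,-335.6),172,4.3)
s=capture("side");c=capture("top");print(candles_top(c))
cv2.imwrite("pics/p17.png",np.hstack([cv2.resize(s["image"][155:255,250:350],None,fx=4,fy=4,interpolation=cv2.INTER_CUBIC),cv2.resize(c["image"][150:250,270:370],None,fx=4,fy=4,interpolation=cv2.INTER_CUBIC)]))
E
```

```text
t 32.4 tcp [608.23  63.45 185.16] jig [-11.04  51.38] jaw deg 4.3 toolx [-0.  0. -1.] q [-0.37  0.39  0.29  1.64 -0.12  1.12  0.02] F [ 0.42  0.16 -0.09] M [-0.06  0.01  0.  ] open 93.9
shift cm (cur axes) [  1.25 -38.6  -19.08] rot deg [-0.04 -0.11 -0.15] jaw-> 4.3 | shift in target axes [  1.32 -38.58 -19.11]
[(np.int32(73), array([ 446.6, -336.1,   72.3]), array([-202.22, -334.93]))]
```

View pics/p17.png

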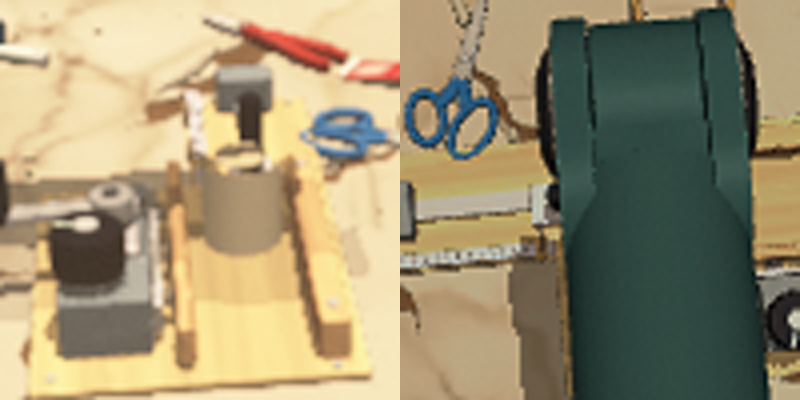

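jog_arm(
  increments=[
    [[0, -4.8, -2.4], [0, 0, 0], 9.4],
    [[0, -4.8, -2.4], [0, 0, 0], 9.4],
    [[0, -4.8, -2.4], [0, 0, 0], 9.4],
    [[0, -4.8, -2.4], [0, 0, 0], 9.4],
    [[0, -4.8, -2.4], [0, 0, 0], 9.4],
    [[0, -4.8, -2.4], [0, 0, 0], 9.4],
    [[0, -4.8, -2.4], [0, 0, 0], 9.4],
    [[0, -4.2, -2.0], [0, 0, 0], 9.4],
    [[0, 0, 0], [0, 0, 0], 9.4],
    [[0, 0, 0], [0, 0, 0], 9.4],
  ],
)

```text
clock: 33.75
eef_pos: [447.0, -339.1, 195.6]
orientation: [0.154, 1.552, 0.229]
ft_force: [-0.2, 0.4, 0.4]
opening: 93.8
```

```bash
python3 - <<'E'
from h import *
stat()
s=capture("side");c=capture("top");print(candles_top(c),candles_side(s))
plan((446.6,-335.8),72,4.3)
cv2.imwrite("pics/p18.png",np.hstack([cv2.resize(s["image"][230:330,190:290],None,fx=4,fy=4,interpolation=cv2.INTER_CUBIC),cv2.resize(c["image"][170:240,290:360],None,fx=5.714,fy=5.714,interpolation=cv2.INTER_CUBIC)]))
E
```

```text
t 33.75 tcp [ 447.   -339.12  195.63] jig [-202.06 -337.93] jaw deg 4.3 toolx [ 0.02  0.   -1.  ] q [ 0.2   0.3   0.49  1.78 -0.17  1.1   0.83] F [-0.23  0.36  0.44] M [-0.09  0.09  0.04] open 93.8
[(np.int32(90), array([610.5,  63.8,  81.3]), array([-8.77, 51.54]))] [(0.83, [300.6, 188.6, 320.8, 218.1], 476, np.float64(310.8), np.float64(204.3))]
shift cm (cur axes) [12.34  0.25 -0.28] rot deg [ 0.05  1.03 -0.16] jaw-> 4.3 | shift in target axes [12.34  0.29 -0.05]
```

View pics/p18.png

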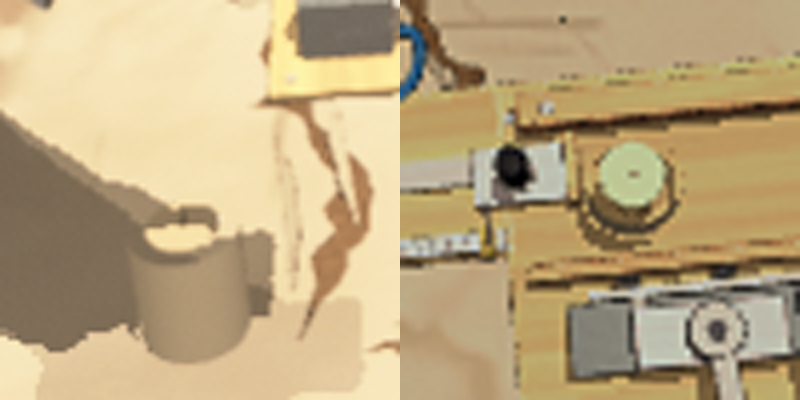

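jog_arm(
  increments=[
    [[2, 0.3, 0], [0, 1, 0], 9.4],
    [[2.5, 0, 0], [0, 0, 0], 9.4],
    [[2.5, 0, 0], [0, 0, 0], 9.4],
    [[2.5, 0, 0], [0, 0, 0], 9.4],
    [[2, 0, 0], [0, 0, 0], 9.4],
    [[0, 0, 0], [0, 0, 0], 9.4],
    [[0, 0, 0], [0, 0, 0], 9.4],
    [[0, 0, 0], [0, 0, 0], 9.4],
    [[0, 0, 0], [0, 0, 0], 9.4],
    [[0, 0, 0], [0, 0, 0], 9.4],
  ],
)

```text
clock: 35.15
eef_pos: [449.5, -328.0, 72.4]
orientation: [2.317, 1.563, 2.403]
ft_force: [0.2, -0.1, -0.3]
opening: 94.1
```

```bash
python3 - <<'E'
from h import *
stat()
plan((446.6,-335.8),12,4.3)
s=capture("side")
cv2.imwrite("pics/p19.png",cv2.resize(s["image"][230:330,190:290],None,fx=5,fy=5,interpolation=cv2.INTER_CUBIC))
E
```

```text
t 35.15 tcp [ 449.47 -328.01   72.43] jig [-198.76 -327.04] jaw deg 4.9 toolx [-0.01  0.01 -1.  ] q [ 0.22  0.45  0.44  1.88 -0.25  0.87  0.88] F [ 0.23 -0.13 -0.29] M [-0.06  0.08  0.01] open 94.1
shift cm (cur axes) [ 6.04 -0.78 -0.32] rot deg [ 0.61 -0.29 -0.32] jaw-> 4.3 | shift in target axes [ 6.04 -0.76 -0.34]
```

View pics/p19.png

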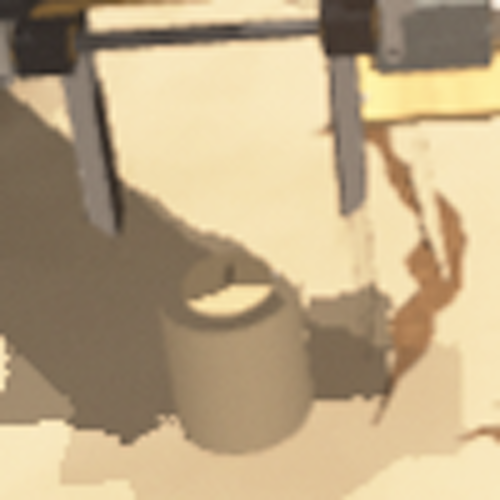

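jog_arm(
  increments=[
    [[0, -0.75, -0.3], [0.5, 0, 0], 9.4],
    [[0, 0, 0], [0, 0, 0], 9.4],
    [[1.2, 0, 0], [0, 0, 0], 9.4],
    [[1.2, 0, 0], [0, 0, 0], 9.4],
    [[1.2, 0, 0], [0, 0, 0], 9.4],
    [[1.2, 0, 0], [0, 0, 0], 9.4],
    [[0.8, 0, 0], [0, 0, 0], 9.4],
    [[0, 0, 0], [0, 0, 0], 9.4],
    [[0, 0, 0], [0, 0, 0], 9.4],
    [[0, 0, 0], [0, 0, 0], 9.4],
  ],
)

```text
clock: 36.45
eef_pos: [446.3, -335.9, 11.9]
orientation: [2.354, 1.562, 2.43]
ft_force: [0.5, 0.9, 0.2]
opening: 93.8
```

```bash
python3 - <<'E'
from h import *
stat()
plan((446.6,-335.8),12,4.3)
s=capture("side")
cv2.imwrite("pics/p20.png",cv2.resize(s["image"][230:330,190:290],None,fx=5,fy=5,interpolation=cv2.INTER_CUBIC))
E
```

```text
t 36.45 tcp [ 446.27 -335.92   11.93] jig [-202.55 -334.69] jaw deg 4.4 toolx [-0.01  0.01 -1.  ] q [ 0.27  0.55  0.41  1.91 -0.31  0.76  0.93] F [0.51 0.85 0.25] M [-0.07  0.01 -0.03] open 93.8
shift cm (cur axes) [-0.01  0.01  0.03] rot deg [ 0.06 -0.34 -0.34] jaw-> 4.3 | shift in target axes [-0.01  0.01  0.03]
```

View pics/p20.png

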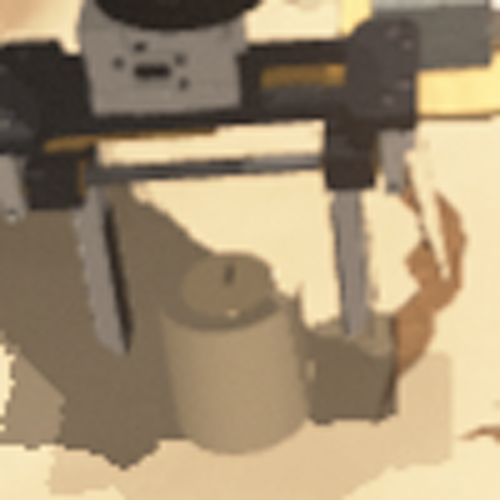

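jog_arm(
  increments=[
    [[0, 0, 0], [0, -0.3, -0.3], 4],
    [[0, 0, 0], [0, 0, 0], 4],
    [[0, 0, 0], [0, 0, 0], 4],
    [[0, 0, 0], [0, 0, 0], 4],
    [[0, 0, 0], [0, 0, 0], 4],
    [[0, 0, 0], [0, 0, 0], 4],
    [[0, 0, 0], [0, 0, 0], 4],
    [[0, 0, 0], [0, 0, 0], 4],
    [[-1, 0, 0], [0, 0, 0], 4],
    [[-1, 0, 0], [0, 0, 0], 4],
  ],
  force=25,
)

```text
clock: 37.75
eef_pos: [446.1, -335.8, 33.0]
orientation: [2.44, 1.57, 2.516]
ft_force: [0.7, -0.3, -1.4]
opening: 61.4
```

```bash
python3 - <<'E'
from h import *
stat()
plan(j2w(-9,-14),172,4.3)
E
```

```text
t 37.75 tcp [ 446.05 -335.83   33.04] jig [-202.76 -334.58] jaw deg 4.4 toolx [-0.  0. -1.] q [ 0.26  0.51  0.42  1.91 -0.29  0.79  0.91] F [ 0.71 -0.32 -1.44] M [-0.07  0.08 -0.01] open 61.4
shift cm (cur axes) [-13.89  32.05  19.39] rot deg [ 0.05 -0.04 -0.03] jaw-> 4.3 | shift in target axes [-13.9   32.06  19.37]
```

jog_arm(
  increments=[
    [[-4, 0, 0], [0, 0, 0], 4],
    [[-4, 0, 0], [0, 0, 0], 4],
    [[-4, 0, 0], [0, 0, 0], 4],
    [[-2, 0, 0], [0, 0, 0], 4],
    [[0, 4.2, 2.6], [0, 0, 0], 4],
    [[0, 4.2, 2.6], [0, 0, 0], 4],
    [[0, 4.2, 2.6], [0, 0, 0], 4],
    [[0, 4.2, 2.6], [0, 0, 0], 4],
    [[0, 4.2, 2.6], [0, 0, 0], 4],
    [[0, 4.2, 2.6], [0, 0, 0], 4],
  ],
)

```text
clock: 39.0
eef_pos: [585.5, -70.0, 187.1]
orientation: [-0.447, 1.563, -0.38]
ft_force: [0.1, -1.4, -1.2]
opening: 61.8
```

```bash
python3 - <<'E'
from h import *
stat()
plan(j2w(-9,-13),90,4.3)
E
```

```text
t 39.0 tcp [585.49 -69.98 187.15] jig [-43.74 -79.96] jaw deg 3.8 toolx [ 0.01 -0.   -1.  ] q [-0.23  0.35  0.37  1.71 -0.14  1.1   0.25] F [ 0.15 -1.44 -1.21] M [-0.12  0.12  0.  ] open 61.8
shift cm (cur axes) [9.72 6.76 3.35] rot deg [-0.48  0.39  0.19] jaw-> 4.3 | shift in target axes [9.71 6.7  3.47]
```

jog_arm(
  increments=[
    [[0, 2, 1.1], [-0.5, 0.3, 0], 4],
    [[0, 2, 1.1], [0, 0, 0], 4],
    [[0, 1.7, 1], [0, 0, 0], 4],
    [[1.5, 0, 0], [0, 0, 0], 4],
    [[1.5, 0, 0], [0, 0, 0], 4],
    [[1.5, 0, 0], [0, 0, 0], 4],
    [[1, 0, 0], [0, 0, 0], 4],
    [[0, 0, 0], [0, 0, 0], 4],
    [[0, 0, 0], [0, 0, 0], 4],
    [[0, 0, 0], [0, 0, 0], 4],
  ],
)

```text
clock: 40.25
eef_pos: [614.0, -9.7, 129.3]
orientation: [-1.384, 1.566, -1.31]
ft_force: [0.2, 0.3, -3.1]
opening: 61.5
```

```bash
python3 - <<'E'
from h import *
stat()
plan(j2w(-9,-13),100,4.3)
s=capture("side")
cv2.imwrite("pics/p21.png",cv2.resize(s["image"][105:255,240:390],None,fx=4,fy=4,interpolation=cv2.INTER_CUBIC))
E
```

```text
t 40.25 tcp [613.99  -9.74 129.31] jig [-10.79 -22.03] jaw deg 4.2 toolx [ 0. -0. -1.] q [-0.29  0.46  0.33  1.7  -0.16  1.01  0.17] F [ 0.19  0.27 -3.07] M [-0.13  0.02  0.03] open 61.5
shift cm (cur axes) [2.93 0.92 0.18] rot deg [-0.07  0.05  0.26] jaw-> 4.3 | shift in target axes [2.93 0.9  0.18]
```

View pics/p21.png

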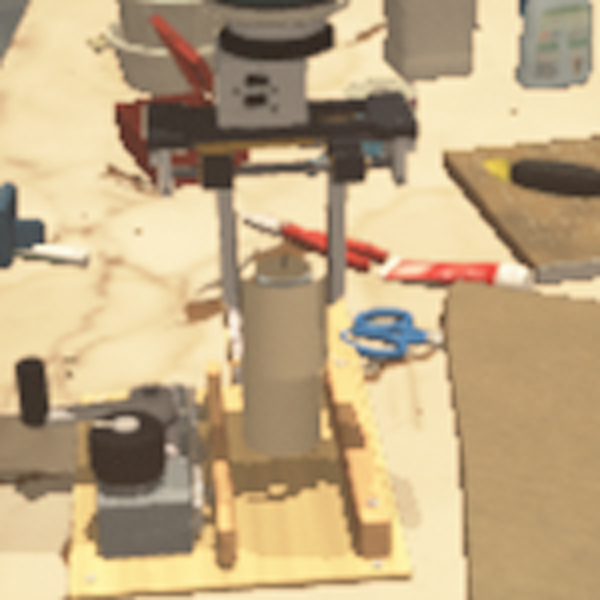

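jog_arm(
  increments=[
    [[1.5, 0.2, 0.1], [0, 0, 0], 4],
    [[1.5, 0, 0], [0, 0, 0], 4],
    [[1.5, 0, 0], [0, 0, 0], 4],
    [[1.5, 0, 0], [0, 0, 0], 4],
    [[1.2, 0, 0], [0, 0, 0], 4],
    [[1, 0, 0], [0, 0, 0], 4],
    [[0.8, 0, 0], [0, 0, 0], 4],
    [[0, 0, 0], [0, 0, 0], 4],
    [[0, 0, 0], [0, 0, 0], 4],
    [[0, 0, 0], [0, 0, 0], 4],
  ],
)

```text
clock: 41.55
eef_pos: [615.2, -7.8, 32.9]
orientation: [-1.327, 1.566, -1.253]
ft_force: [-0.7, 0.1, -2.3]
opening: 61.5
```

```bash
python3 - <<'E'
from h import *
stat()
plan(j2w(-9,-13),21,4.3)
E
```

```text
t 41.55 tcp [615.16  -7.84  32.93] jig [ -9.49 -20.22] jaw deg 4.2 toolx [ 0. -0. -1.] q [-0.26  0.58  0.3   1.76 -0.21  0.84  0.21] F [-0.7   0.08 -2.26] M [-0.05  0.07 -0.02] open 61.5
shift cm (cur axes) [1.19 0.73 0.05] rot deg [-0.06  0.06  0.26] jaw-> 4.3 | shift in target axes [1.19 0.72 0.05]
```

jog_arm(
  increments=[
    [[0.5, 0, 0], [0, 0, 0], 4],
    [[0.5, 0.3, 0], [0, 0, 0], 4],
    [[0.15, 0.3, 0], [0, 0, 0], 4],
    [[0, 0.15, 0], [0, 0, 0], 4],
    [[0, 0, 0], [0, 0, 0], 4],
    [[0, 0, 0], [0, 0, 0], 4],
    [[0, 0, 0], [0, 0, 0], 4],
    [[0, 0, 0], [0, 0, 0], 4],
    [[0, 0, 0], [0, 0, 0], 4],
    [[0, 0, 0], [0, 0, 0], 4],
  ],
)

```text
clock: 42.8
eef_pos: [615.0, 0.2, 21.2]
orientation: [-1.116, 1.566, -1.042]
ft_force: [-0.2, 0.1, -2.1]
opening: 61.6
```

```bash
python3 - <<'E'
from h import *
stat()
plan(j2w(-9,-13),20,4.3)
E
```

```text
t 42.8 tcp [614.99   0.17  21.23] jig [ -9.05 -12.23] jaw deg 4.2 toolx [ 0. -0. -1.] q [-0.27  0.59  0.29  1.76 -0.22  0.81  0.2 ] F [-0.25  0.11 -2.06] M [-0.08  0.08 -0.  ] open 61.6
shift cm (cur axes) [ 0.12 -0.08  0.  ] rot deg [-0.06  0.12  0.25] jaw-> 4.3 | shift in target axes [ 0.12 -0.08  0.01]
```

Lower the last 1.5 mm, release, rise, and step aside to look.

jog_arm(
  increments=[
    [[0.15, 0, 0], [0, 0, 0], 4],
    [[0.1, 0, 0], [0, 0, 0], 4],
    [[0, 0, 0], [0, 0, 0], 6.6],
    [[0, 0, 0], [0, 0, 0], 8],
    [[0, 0, 0], [0, 0, 0], 9.4],
    [[0, 0, 0], [0, 0, 0], 9.4],
    [[-2, 0, 0], [0, 0, 0], 9.4],
    [[-4, 0, 0], [0, 0, 0], 9.4],
    [[-5, 0, 0], [0, 0, 0], 9.4],
    [[-5, 0, 0], [0, 0, 0], 9.4],
  ],
)

```text
clock: 44.05
eef_pos: [613.2, 0.2, 185.9]
orientation: [-1.828, 1.566, -1.755]
ft_force: [0.2, 0.2, 0.1]
opening: 93.5
```

jog_arm(
  increments=[
    [[0, -5, -2.3], [0, 0, 0], 6],
    [[0, -5, -2.3], [0, 0, 0], 6],
    [[0, -5, -2.3], [0, 0, 0], 6],
    [[0, -5, -2.3], [0, 0, 0], 6],
    [[0, 0, 0], [0, 0, 0], 6],
    [[0, 0, 0], [0, 0, 0], 6],
    [[0, 0, 0], [0, 0, 0], 6],
    [[0, 0, 0], [0, 0, 0], 6],
    [[0, 0, 0], [0, 0, 0], 6],
    [[0, 0, 0], [0, 0, 0], 6],
  ],
)

```text
clock: 45.3
eef_pos: [537.8, -209.0, 200.0]
orientation: [-0.351, 1.556, -0.273]
ft_force: [-0.5, -0.4, 0.6]
opening: 59.8
```

```bash
cat > jm.py <<'E'
from h import *
def jigmeas(c):
    P,uv=cloud(c);d=P[:,:2]-O;J=np.c_[d@EX,d@EY,P[:,2]]
    def sel(x0,x1,y0,y1,z0,z1):
        return J[(J[:,0]>x0)&(J[:,0]<x1)&(J[:,1]>y0)&(J[:,1]<y1)&(J[:,2]>z0)&(J[:,2]<z1)]
    def st(n,a):
        if len(a):print(n,len(a),a.mean(0),np.percentile(a,[3,97],axis=0).ravel())
    st("pad",sel(-75,-20,-120,-70,36,50));st("pad+",sel(-75,-20,95,120,36,50))
    st("nut",sel(-180,-60,-130,-20,88,110));st("knob",sel(-260,0,-120,160,105,125))
    st("fence",sel(20,70,-110,110,36,50));st("peg",sel(-20,25,60,180,80,110))
E
python3 - <<'E'
from jm import *
stat();import pickle
s=capture("side");c=capture("top");print(candles_top(c))
jigmeas(c);print("at start");jigmeas(pickle.load(open("c0.pkl","rb"))[1])
cv2.imwrite("pics/p22.png",np.hstack([cv2.resize(s["image"][155:255,250:350],None,fx=4,fy=4,interpolation=cv2.INTER_CUBIC),cv2.resize(c["image"][170:270,290:390],None,fx=4,fy=4,interpolation=cv2.INTER_CUBIC)]))
E
```

```text
t 45.3 tcp [ 537.84 -208.96  200.05] jig [-101.69 -214.97] jaw deg 4.5 toolx [ 0.01 -0.   -1.  ] q [-0.03  0.32  0.43  1.73 -0.15  1.11  0.53] F [-0.49 -0.42  0.59] M [-0.11  0.06  0.01] open 59.8
[(np.int32(91), array([616. ,   0.5,  80.5]), array([ -8.01, -11.95])), (np.int32(90), array([610.5,  63.8,  80.9]), array([-8.72, 51.53]))]
pad 44 [-59.72 -94.81  42.45] [ -64.85 -117.36   37.38  -54.26  -71.46   48.45]
pad+ 20 [-59.7  106.19  41.89] [-63.7   95.98  38.52 -55.45 117.39  45.75]
nut 179 [-124.32  -69.95   97.88] [-146.55  -91.89   91.27 -101.95  -48.04  105.07]
knob 39 [-181.64  -10.91  113.18] [-200.76  -74.03  105.32 -120.06    8.73  121.94]
fence 377 [41.72  0.71 42.38] [  30.9  -103.71   37.43   52.92  102.86   48.37]
peg 39 [ -0.25 103.02  89.51] [-17.33  61.5   80.15  10.65 131.13  98.22]
at start
pad 41 [-59.3  -93.6   42.38] [ -64.77 -114.64   37.08  -54.06  -71.76   47.51]
pad+ 21 [-59.49 106.71  42.13] [-63.87  95.91  37.08 -55.03 117.49  47.06]
nut 180 [-124.32  -69.92   97.93] [-146.73  -91.49   90.84 -101.76  -48.21  105.45]
knob 40 [-180.73  -12.87  113.81] [-200.73  -76.2   105.47 -123.83    8.67  120.49]
fence 376 [41.82 -0.2  42.46] [  31.25 -103.85   37.26   52.94  102.92   47.91]
```

View pics/p22.png

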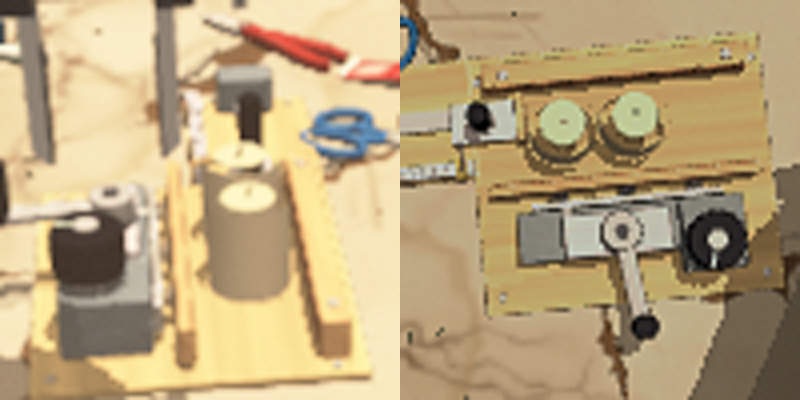

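jog_arm(
  increments=[
    [[0, 0, 0], [-10.6, 0, 0], 6.6],
    [[0, 0, 0], [-10.6, 0, 0], 6.6],
    [[0, 0, 0], [-10.6, 0, 0], 6.6],
    [[0, 0, 0], [-10.6, 0, 0], 6.6],
    [[0, 0, 0], [-10.6, 0, 0], 6.6],
    [[0, 0, 0], [-10.6, 0, 0], 6.6],
    [[0, 0, 0], [-10.6, 0, 0], 6.6],
    [[0, 0, 0], [-10.6, 0, 0], 6.6],
    [[0, 0, 0], [-10.6, 0, 0], 6.6],
    [[0, 0, 0], [-10.6, 0, 0], 6.6],
  ],
  force=50,
)

```text
clock: 46.65
eef_pos: [537.5, -209.1, 199.4]
orientation: [-2.269, 1.557, -0.312]
ft_force: [-0.0, -0.2, -0.2]
opening: 65.7
```

```bash
python3 - <<'E'
from jm import *
stat();plan(j2w(-124.3,-70),120)
E
```

```text
t 46.65 tcp [ 537.5  -209.15  199.39] jig [-102.05 -215.13] jaw deg 112.1 toolx [ 0.01 -0.   -1.  ] q [ 0.22  0.3   0.12  1.73 -0.04  1.11  2.31] F [-0.02 -0.15 -0.23] M [ 0.02  0.02 -0.01] open 65.7
shift cm (cur axes) [ 7.83 -2.23 14.57] rot deg [ 0.   -0.51  0.61] jaw-> 112.1 | shift in target axes [ 7.94 -2.31 14.5 ]
```

jog_arm(
  increments=[
    [[0, -0.6, 3.6], [0, -0.5, 0.5], 6.6],
    [[0, -0.6, 3.6], [0, 0, 0], 6.6],
    [[0, -0.6, 3.6], [0, 0, 0], 6.6],
    [[0, -0.5, 3.4], [0, 0, 0], 6.6],
    [[2, 0, 0], [0, 0, 0], 6.6],
    [[2, 0, 0], [0, 0, 0], 6.6],
    [[2, 0, 0], [0, 0, 0], 6.6],
    [[1, 0, 0], [0, 0, 0], 6.6],
    [[0, 0, 0], [0, 0, 0], 6.6],
    [[0, 0, 0], [0, 0, 0], 6.6],
  ],
)

```text
clock: 47.9
eef_pos: [504.7, -65.1, 128.2]
orientation: [-1.858, 1.568, 0.101]
ft_force: [-0.1, 0.1, 0.4]
opening: 66.1
```

```bash
python3 - <<'E'
from jm import *
stat();plan(j2w(-124.3,-70),38)
s=capture("side");c=capture("top")
cv2.imwrite("pics/p23.png",cv2.resize(s["image"][125:265,210:350],None,fx=4,fy=4,interpolation=cv2.INTER_CUBIC))
E
```

```text
t 47.9 tcp [504.68 -65.12 128.2 ] jig [-123.96  -69.04] jaw deg 112.3 toolx [ 0.  0. -1.] q [ 0.03  0.26  0.04  1.95 -0.01  0.93  2.04] F [-0.13  0.09  0.4 ] M [-0.   -0.03 -0.02] open 66.1
shift cm (cur axes) [ 9.02  0.09 -0.07] rot deg [ 0.   -0.05  0.18] jaw-> 112.3 | shift in target axes [ 9.02  0.06 -0.08]
```

View pics/p23.png

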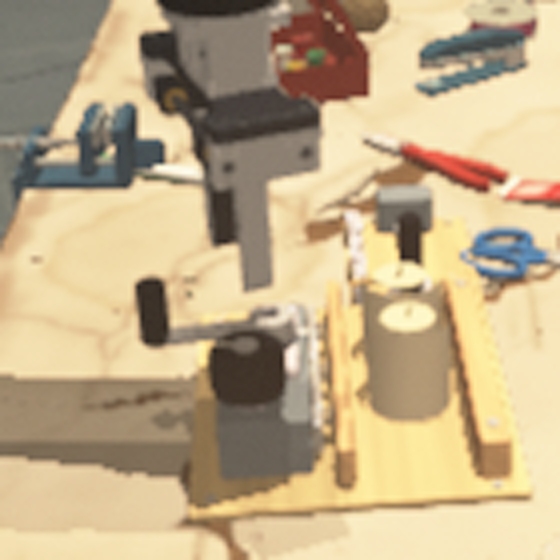

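jog_arm(
  increments=[
    [[1.5, 0.1, -0.1], [0, 0, 0], 6.6],
    [[1.5, 0, 0], [0, 0, 0], 6.6],
    [[1.5, 0, 0], [0, 0, 0], 6.6],
    [[1.5, 0, 0], [0, 0, 0], 6.6],
    [[1, 0, 0], [0, 0, 0], 6.6],
    [[0.8, 0, 0], [0, 0, 0], 6.6],
    [[0, 0, 0], [0, 0, 0], 6.6],
    [[0, 0, 0], [0, 0, 0], 6.6],
    [[0, 0, 0], [0, 0, 0], 6.6],
    [[0, 0, 0], [0, 0, 0], 6.6],
  ],
)

```text
clock: 49.25
eef_pos: [504.7, -66.5, 45.2]
orientation: [-1.892, 1.567, 0.068]
ft_force: [0.2, 1.0, -0.5]
opening: 65.9
```

```bash
python3 - <<'E'
from jm import *
stat();plan(j2w(-124.3,-70),38)
s=capture("side");c=capture("top")
cv2.imwrite("pics/p24.png",cv2.resize(s["image"][125:265,210:350],None,fx=4,fy=4,interpolation=cv2.INTER_CUBIC))
E
```

```text
t 49.25 tcp [504.73 -66.53  45.16] jig [-124.01  -70.45] jaw deg 112.3 toolx [ 0.  0. -1.] q [ 0.04  0.38  0.04  2.01 -0.02  0.74  2.05] F [ 0.22  1.   -0.47] M [ 0.05 -0.03 -0.06] open 65.9
shift cm (cur axes) [0.72 0.02 0.05] rot deg [ 0.   -0.08  0.23] jaw-> 112.3 | shift in target axes [0.72 0.01 0.05]
```

View pics/p24.png

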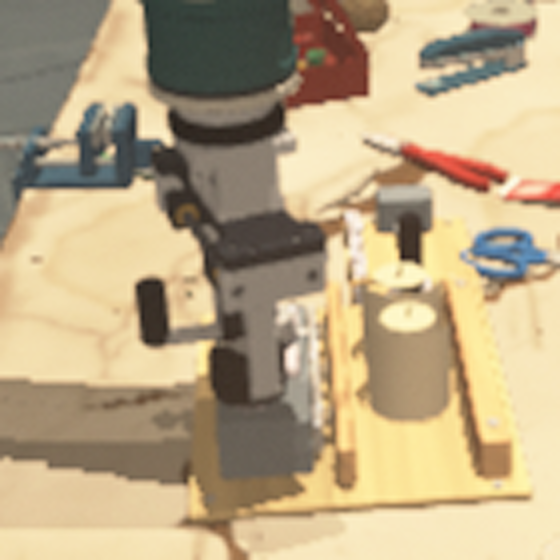

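jog_arm(
  increments=[
    [[0.4, 0, 0], [0, 0, 0], 3],
    [[0, 0, 0], [0, 0, 0], 3],
    [[0, 0, 0], [0, 0, 0], 3],
    [[0, 0, 0], [0, 0, 0], 3],
    [[0, 0, 0], [0, 0, 0], 3],
    [[0, 0, 0], [0, 0, 0], 3],
    [[0, 0, 0], [10, 0, 0], 3],
    [[0, 0, 0], [10, 0, 0], 3],
    [[0, 0, 0], [10, 0, 0], 3],
    [[0, 0, 0], [0, 0, 0], 3],
  ],
  force=50,
)

```text
clock: 50.6
eef_pos: [505.1, -67.6, 40.9]
orientation: [-1.641, 1.566, -0.217]
ft_force: [1.2, -2.3, -0.3]
opening: 49.3
```

```bash
python3 - <<'E'
from jm import *
stat();plan(j2w(-124.3,-70),41)
E
```

```text
t 50.6 tcp [505.08 -67.59  40.89] jig [-123.74  -71.54] jaw deg 81.5 toolx [ 0.01 -0.   -1.  ] q [-0.06  0.39  0.16  2.02 -0.09  0.73  1.57] F [ 1.2  -2.31 -0.32] M [-0.21 -0.15 -0.52] open 49.3
shift cm (cur axes) [-0.01  0.09  0.14] rot deg [ 0.   -0.02  0.29] jaw-> 81.5 | shift in target axes [-0.01  0.09  0.14]
```

jog_arm(
  increments=[
    [[0, 0, 0], [10.5, 0, 0], 3],
    [[0, 0, 0], [10.5, 0, 0], 3],
    [[0, 0, 0], [10.5, 0, 0], 3],
    [[0, 0, 0], [10.5, 0, 0], 3],
    [[0, 0, 0], [10.5, 0, 0], 3],
    [[0, 0, 0], [10.5, 0, 0], 3],
    [[0, 0, 0], [10.5, 0, 0], 3],
    [[0, 0, 0], [10.5, 0, 0], 3],
    [[0, 0, 0], [10.5, 0, 0], 3],
    [[0, 0, 0], [0, 0, 0], 3],
  ],
)

```text
clock: 51.85
eef_pos: [504.1, -68.3, 40.9]
orientation: [-0.513, 1.567, -0.737]
ft_force: [-0.3, -2.1, 0.7]
opening: 49.5
```

```bash
python3 - <<'E'
from jm import *
stat();plan(j2w(-124.3,-70),41)
c=capture("top");jigmeas(c);print(candles_top(c))
E
```

```text
t 51.85 tcp [504.13 -68.3   40.85] jig [-124.74  -72.17] jaw deg -12.8 toolx [ 0. -0. -1.] q [-0.37  0.44  0.54  2.03 -0.32  0.75  0.14] F [-0.32 -2.08  0.69] M [-0.63  0.08 -0.49] open 49.5
shift cm (cur axes) [-0.02  0.22 -0.02] rot deg [-0.    0.2   0.11] jaw-> -12.8 | shift in target axes [-0.01  0.22 -0.02]
pad+ 20 [-49.01 106.25  42.41] [-53.43  95.26  37.61 -44.23 116.47  47.12]
knob 23 [-180.39    1.86  114.52] [-190.35   -3.44  110.42 -170.52    8.31  119.09]
fence 378 [41.83  2.45 42.38] [  31.21 -103.24   37.14   53.24  102.76   47.78]
peg 35 [  1.24 108.82  90.19] [-14.18  61.31  81.33  11.81 131.17  97.92]
[(np.int32(90), array([616.2,   0.5,  80.3]), array([ -7.87, -11.95])), (np.int32(90), array([610.4,  64. ,  80.5]), array([-8.82, 51.74]))]
```

jog_arm(
  increments=[
    [[0, 0.1, 0], [10.5, 0, 0], 3],
    [[0, 0, 0], [10.5, 0, 0], 3],
    [[0, 0, 0], [10.5, 0, 0], 3],
    [[0, 0, 0], [10.5, 0, 0], 3],
    [[0, 0, 0], [10.5, 0, 0], 3],
    [[0, 0, 0], [10.5, 0, 0], 3],
    [[0, 0, 0], [10.5, 0, 0], 3],
    [[0, 0, 0], [10.5, 0, 0], 3],
    [[0, 0, 0], [10.5, 0, 0], 3],
    [[0, 0, 0], [0, 0, 0], 3],
  ],
)

```text
clock: 53.15
eef_pos: [503.5, -67.4, 40.8]
orientation: [-0.773, 1.57, -2.623]
ft_force: [-2.2, -0.7, 9.1]
opening: 49.2
```

```bash
python3 - <<'E'
from jm import *
stat();plan(j2w(-124.3,-70),41)
c=capture("top");jigmeas(c);print(candles_top(c))
cv2.imwrite("pics/p25.png",cv2.resize(c["image"][160:280,270:410],None,fx=5,fy=5,interpolation=cv2.INTER_CUBIC))
E
```

```text
t 53.15 tcp [503.46 -67.42  40.82] jig [-125.35  -71.24] jaw deg -106.0 toolx [-0. -0. -1.] q [-0.66  0.58  0.94  2.04 -0.63  0.85 -1.21] F [-2.22 -0.65  9.08] M [-0.48  0.72 -0.47] open 49.2
shift cm (cur axes) [-0.02  0.06 -0.15] rot deg [-0.    0.02  0.02] jaw-> -106.0 | shift in target axes [-0.02  0.06 -0.15]
pad+ 24 [-40.57 107.61  41.66] [-45.97  97.5   37.13 -34.75 119.29  46.85]
fence 365 [41.84  2.62 42.56] [  31.35 -103.5    36.88   53.02  103.42   48.42]
peg 38 [  1.32 103.9   88.96] [-13.97  61.34  80.66  11.24 131.18  98.05]
[(np.int32(90), array([619. ,   0.6,  80.9]), array([ -5.07, -12.05])), (np.int32(90), array([614.2,  63.7,  80.7]), array([-5.1 , 51.22]))]
```

View pics/p25.png

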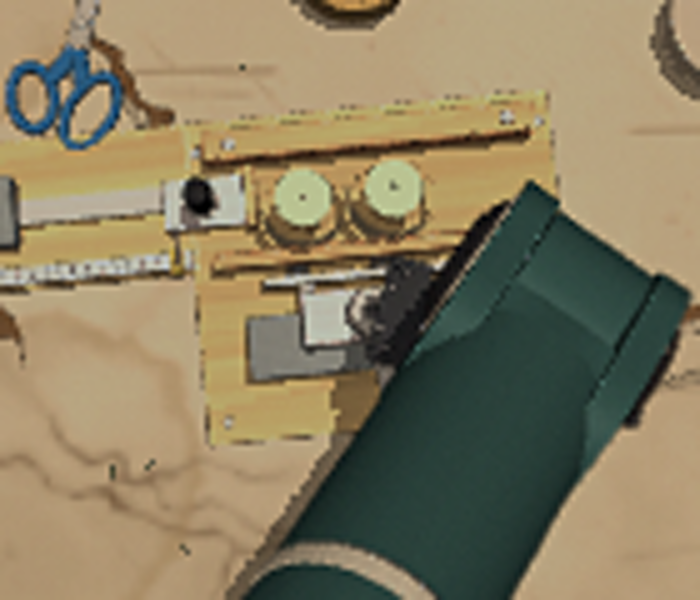

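jog_arm(
  increments=[
    [[-0.05, 0, 0], [5, 0, 0], 3],
    [[0, 0, 0], [5, 0, 0], 3],
    [[0, 0, 0], [0, 0, 0], 3],
    [[0, 0, 0], [0, 0, 0], 3],
    [[0, 0, 0], [0, 0, 0], 6.6],
    [[0, 0, 0], [0, 0, 0], 6.6],
    [[0, 0, 0], [0, 0, 0], 6.6],
    [[-2, 0, 0], [0, 0, 0], 6.6],
    [[-4, 0, 0], [0, 0, 0], 6.6],
    [[-4, 0, 0], [0, 0, 0], 6.6],
  ],
)

```text
clock: 54.45
eef_pos: [501.8, -67.7, 143.5]
orientation: [-1.362, 1.563, 2.932]
ft_force: [1.5, -0.2, 0.3]
opening: 65.8
```

```bash
python3 - <<'E'
from jm import *
stat()
E
```

```text
t 54.45 tcp [501.79 -67.71 143.45] jig [-127.03  -71.41] jaw deg -114.0 toolx [-0.01  0.   -1.  ] q [-0.83  0.46  1.15  1.96 -0.48  1.05 -1.45] F [ 1.46 -0.17  0.35] M [ 0.03  0.12 -0.03] open 65.8
```

jog_arm(
  increments=[
    [[-3, 0, 0], [-10.5, 0, 0], 6.6],
    [[-3, 0, 0], [-10.5, 0, 0], 6.6],
    [[-1, 0, 0], [-10.5, 0, 0], 6.6],
    [[0, 0, 0], [-10.5, 0, 0], 6.6],
    [[0, 0, 0], [-10.5, 0, 0], 6.6],
    [[0, 0, 0], [-10.5, 0, 0], 6.6],
    [[0, 0, 0], [-10.5, 0, 0], 6.6],
    [[0, 0, 0], [-10.5, 0, 0], 6.6],
    [[0, 0, 0], [-10.5, 0, 0], 6.6],
    [[0, 0, 0], [-10.5, 0, 0], 6.6],
  ],
)

```text
clock: 55.7
eef_pos: [501.9, -73.4, 230.0]
orientation: [0.135, 1.568, 0.022]
ft_force: [-0.3, -0.3, 0.5]
opening: 66.2
```

jog_arm(
  increments=[
    [[0, 0, 0], [-10.5, 0, 0], 6.6],
    [[0, 0, 0], [-10.5, 0, 0], 6.6],
    [[0, 0, 0], [-10.5, 0, 0], 6.6],
    [[0, 0, 0], [-10.5, 0, 0], 6.6],
    [[0, 0, 0], [-10.5, 0, 0], 6.6],
    [[0, 0, 0], [-10.5, 0, 0], 6.6],
    [[0, 0, 0], [-10.5, 0, 0], 6.6],
    [[0, 0, 0], [-10.5, 0, 0], 6.6],
    [[0, 0, 0], [-10.5, 0, 0], 6.6],
    [[0, 0, 0], [-10.5, 0, 0], 6.6],
  ],
)

```text
clock: 56.95
eef_pos: [499.9, -80.8, 241.9]
orientation: [-2.336, 1.559, -0.575]
ft_force: [-0.1, 0.6, 0.7]
opening: 66.2
```

```bash
python3 - <<'E'
from jm import *
stat()
plan(j2w(-124,-200),200)
E
```

```text
t 56.95 tcp [499.85 -80.81 241.87] jig [-129.95  -84.32] jaw deg 100.9 toolx [ 0.01 -0.01 -1.  ] q [-0.45  0.15  0.61  1.84 -0.09  1.17  1.95] F [-0.1   0.58  0.66] M [-0.05  0.04  0.01] open 66.2
shift cm (cur axes) [  4.27   0.77 -11.53] rot deg [ 0.   -0.45  0.47] jaw-> 100.9 | shift in target axes [  4.19   0.74 -11.56]
```

jog_arm(
  increments=[
    [[0, 0, -5], [0, 0, 0], 5],
    [[0, 0, -5], [0, 0, 0], 5],
    [[0, 0, -5], [0, 0, 0], 5],
    [[0, 0, -5], [0, 0, 0], 5],
    [[0, 0, 0], [0, 0, 0], 5],
    [[0, 0, 0], [0, 0, 0], 5],
    [[0, 0, 0], [0, 0, 0], 5],
    [[0, 0, 0], [0, 0, 0], 5],
    [[0, 0, 0], [0, 0, 0], 5],
    [[0, 0, 0], [0, 0, 0], 5],
  ],
)

```text
clock: 58.2
eef_pos: [537.8, -282.4, 252.5]
orientation: [-2.48, 1.553, -0.711]
ft_force: [-0.4, -0.6, -0.3]
opening: 50.2
```

```bash
python3 - <<'E'
from jm import *
stat()
c=capture("top");s=capture("side");jigmeas(c);print(candles_top(c))
P,uv=cloud(c);d=P[:,:2]-O;J=np.c_[d@EX,d@EY,P[:,2]]
k=J[(J[:,2]>108)&(J[:,2]<124)&(J[:,0]<-140)&(J[:,0]>-215)&(abs(J[:,1])<40)];print("knob",len(k),k.mean(0))
for q in("lever_tip","lever_hinge"):
  a=pinpoint(c,q);b=pinpoint(s,q);print(q,[(x["at"],x["conf"]) for x in a[:2]],[(x["at"],x["conf"]) for x in b[:2]])
  if a:print(w2j(atz(c,a[0]["at"],95)))
  if a and b:X,e=tri(s,b[0]["at"],c,a[0]["at"]);print(X,w2j(X),e)
k=J[(J[:,2]>70)&(J[:,2]<90)&(J[:,0]<-60)&(J[:,0]>-150)&(abs(J[:,1]-10)<35)];print("hub",len(k),np.median(k,0),k.min(0),k.max(0))
cv2.imwrite("pics/p26.png",cv2.resize(c["image"][160:280,270:410],None,fx=5,fy=5,interpolation=cv2.INTER_CUBIC))
E
```

```text
t 58.2 tcp [ 537.84 -282.43  252.52] jig [-107.22 -288.23] jaw deg 101.4 toolx [ 0.01 -0.01 -1.  ] q [-0.1   0.37  0.7   1.6  -0.25  1.24  2.41] F [-0.43 -0.55 -0.3 ] M [ 0.08 -0.02  0.01] open 50.2
pad 52 [-42.55 -92.05  42.16] [ -59.43 -117.37   37.58  -34.19  -72.2    47.74]
pad+ 24 [-39.72 107.66  42.18] [-45.24  97.57  37.48 -34.06 118.84  48.45]
nut 173 [-124.32  -70.08   98.07] [-146.42  -91.31   92.62 -102.15  -48.88  104.66]
knob 35 [-167.06   -7.12  114.2 ] [-180.59  -72.12  105.47 -106.08    7.68  119.81]
fence 375 [41.77  1.81 42.17] [  30.96 -102.4    36.84   53.13  103.98   48.3 ]
peg 40 [  0.83 103.37  89.46] [-14.66  61.83  80.75  10.93 131.06  97.85]
[(np.int32(89), array([619.5,   0.8,  80. ]), array([ -4.52, -11.96])), (np.int32(92), array([614.9,  63.9,  80.5]), array([-4.35, 51.3 ]))]
knob 31 [-172.16   -0.66  115.27]
lever_tip [([349.7, 243.8], 0.55), ([367.6, 232.3], 0.26)] [([253.8, 199.1], 0.66)]
[-165.97    0.13]
[453.17   0.21 100.14] [-170.41   -0.03] 8.786522200678212
lever_hinge [([344.3, 221.2], 0.9), ([229.8, 200.6], 0.24)] [([283.9, 200.0], 0.96)]
[-87.59  10.62]
[534.79  16.58  85.27] [-87.79  10.16] 1.6890508156426327
hub 123 [-98.25   7.33  75.14] [-149.41   -6.78   70.14] [-71.59  25.44  85.67]
```

View pics/p26.png

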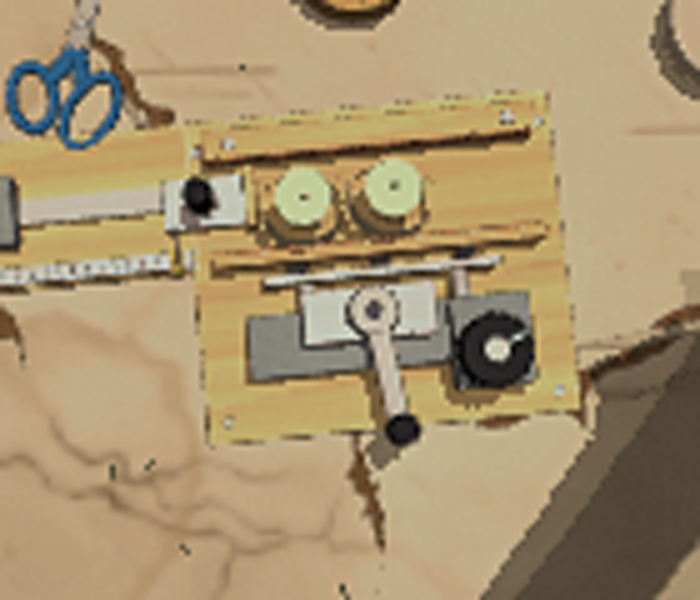

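```bash
python3 - <<'E'
from jm import *
plan(j2w(-172.2,-0.7),150,101.8)
E
```

```text
shift cm (cur axes) [ 9.79  3.03 29.51] rot deg [-0.48 -0.82  0.62] jaw-> 101.8 | shift in target axes [10.24  2.67 29.39]
```

jog_arm(
  increments=[
    [[0, 0.5, 5], [-0.5, -0.8, 0.6], 5],
    [[0, 0.5, 5], [0, 0, 0], 5],
    [[0, 0.5, 5], [0, 0, 0], 5],
    [[0, 0.5, 5], [0, 0, 0], 5],
    [[2, 0.4, 5], [0, 0, 0], 5],
    [[2, 0.3, 4], [0, 0, 0], 5],
    [[2, 0, 0], [0, 0, 0], 5],
    [[2, 0, 0], [0, 0, 0], 5],
    [[0, 0, 0], [0, 0, 0], 5],
    [[0, 0, 0], [0, 0, 0], 5],
  ],
)

```text
clock: 59.75
eef_pos: [449.8, 3.6, 170.1]
orientation: [-1.87, 1.569, -0.092]
ft_force: [-1.0, 0.6, -0.2]
opening: 49.9
```

```bash
python3 - <<'E'
from jm import *
stat()
plan(j2w(-172.2,-0.7),54,101.8)
E
```

```text
t 59.75 tcp [449.75   3.55 170.1 ] jig [-173.57    3.56] jaw deg 101.8 toolx [ 0. -0. -1.] q [-0.59  0.11  0.55  2.05 -0.07  1.    1.77] F [-0.95  0.59 -0.18] M [ 0.01 -0.05 -0.03] open 49.9
shift cm (cur axes) [11.61 -0.06 -0.43] rot deg [ 0.04 -0.04  0.12] jaw-> 101.8 | shift in target axes [11.61 -0.08 -0.44]
```

jog_arm(
  increments=[
    [[1, -0.1, -0.4], [0, 0, 0], 5],
    [[2, 0, 0], [0, 0, 0], 5],
    [[2, 0, 0], [0, 0, 0], 5],
    [[2, 0, 0], [0, 0, 0], 5],
    [[2, 0, 0], [0, 0, 0], 5],
    [[1.5, 0, 0], [0, 0, 0], 5],
    [[0.6, 0, 0], [0, 0, 0], 5],
    [[0, 0, 0], [0, 0, 0], 5],
    [[0, 0, 0], [0, 0, 0], 5],
    [[0, 0, 0], [0, 0, 0], 5],
  ],
)

```text
clock: 61.0
eef_pos: [455.7, -2.4, 57.4]
orientation: [-1.694, 1.562, 0.081]
ft_force: [0.3, 0.7, 1.1]
opening: 49.9
```

```bash
python3 - <<'E'
from jm import *
stat()
plan(j2w(-172.2,-0.7),54,101.8)
s=capture("side")
cv2.imwrite("pics/p27.png",cv2.resize(s["image"][125:265,210:350],None,fx=4,fy=4,interpolation=cv2.INTER_CUBIC))
E
```

```text
t 61.0 tcp [455.7   -2.45  57.39] jig [-168.09   -2.87] jaw deg 101.7 toolx [ 0.01  0.   -1.  ] q [-0.51  0.31  0.51  2.15 -0.23  0.73  1.93] F [0.29 0.73 1.11] M [0.09 0.02 0.03] open 49.9
shift cm (cur axes) [0.34 0.38 0.27] rot deg [-0.1  -0.06  0.51] jaw-> 101.8 | shift in target axes [0.34 0.38 0.27]
```

View pics/p27.png

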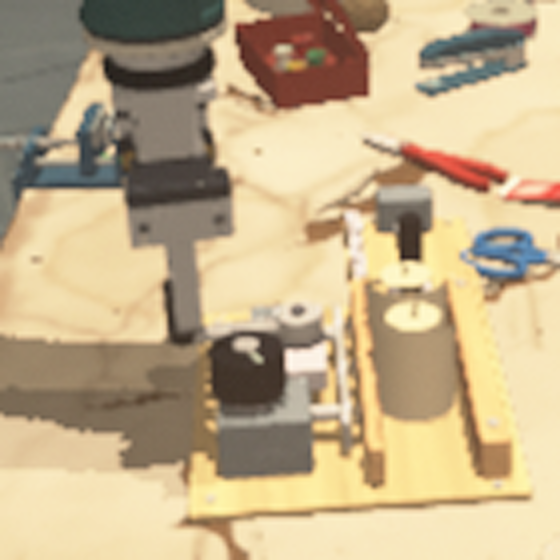

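jog_arm(
  increments=[
    [[0.1, 0.38, 0.25], [0, 0, 0.4], 5],
    [[0, 0, 0], [0, 0, 0], 5],
    [[0, 0, 0], [0, 0, 0], 1.5],
    [[0, 0, 0], [0, 0, 0], 1.5],
    [[0, 0, 0], [0, 0, 0], 1.5],
    [[0, 0, 0], [0, 0, 0], 1.5],
    [[0, 0, 0], [0, 0, 0], 1.5],
    [[0, 0, 0], [0, 0, 0], 1.5],
    [[0, 0, 0], [0, 0, 0], 1.5],
    [[0, 0, 0], [0, 0, 0], 1.5],
  ],
  force=25,
)

```text
clock: 62.3
eef_pos: [451.4, -0.8, 56.7]
orientation: [-2.052, 1.568, -0.277]
ft_force: [0.1, -1.3, -0.2]
opening: 22.0
```

```bash
cat >> jm.py <<'E'
H=np.array([-87.7,10.4])
def lev():
    o=get_obs();R=toolR();g=w2j(o["eef_pos"]-18.8*R[:,0]);v=g-H
    ang=np.arctan2(-v[1],-v[0]) # angle from -x toward -y
    th=0.23-ang
    print("lever~",round(th,3),"r",round(np.linalg.norm(v),1),"F jig",[round(o["ft_force"][:2]@EX,1),round(o["ft_force"][:2]@EY,1)],"ideal jaw",round(np.degrees(np.pi/2+ang+YAW),1));
    for t in (0.9,1.8):
        a=0.23-t;p=H-85.2*np.array([np.cos(a),np.sin(a)]);print(t,"target jig",p)
E
python3 - <<'E'
from jm import *
stat();lev()
E
```

```text
t 62.3 tcp [451.36  -0.76  56.71] jig [-172.29   -0.86] jaw deg 101.7 toolx [ 0. -0. -1.] q [-0.51  0.31  0.51  2.15 -0.22  0.73  1.92] F [ 0.08 -1.28 -0.15] M [-0.2   0.12 -0.  ] open 22.0
lever~ 0.098 r 85.4 F jig [np.float64(-0.0), np.float64(-1.3)] ideal jaw 101.9
0.9 target jig [-154.48   63.31]
1.8 target jig [-87.77  95.6 ]
```

jog_arm(
  increments=[
    [[0, -0.13, 1.6], [10, 0, 0], 1.5],
    [[0, -0.13, 1.6], [10, 0, 0], 1.5],
    [[0, -0.13, 1.6], [10, 0, 0], 1.5],
    [[0, -0.13, 1.6], [10, 0, 0], 1.5],
    [[0, 0, 0], [0, 0, 0], 1.5],
    [[0, 0, 0], [0, 0, 0], 1.5],
    [[0, 0, 0], [0, 0, 0], 1.5],
    [[0, 0, 0], [0, 0, 0], 1.5],
    [[0, 0, 0], [0, 0, 0], 1.5],
    [[0, 0, 0], [0, 0, 0], 1.5],
  ],
)

```text
clock: 63.55
eef_pos: [462.8, 59.5, 56.8]
orientation: [-1.533, 1.563, -0.48]
ft_force: [2.8, 1.2, -3.6]
opening: 21.4
```

```bash
python3 - <<'E'
from jm import *
stat();lev()
c=capture("top");jigmeas(c);print(candles_top(c))
E
```

```text
t 63.55 tcp [462.76  59.52  56.79] jig [-156.4   58.4] jaw deg 60.3 toolx [ 0.01 -0.   -1.  ] q [-0.75  0.35  0.65  2.12 -0.31  0.75  1.15] F [ 2.81  1.23 -3.55] M [ 0.32 -0.44 -0.2 ] open 21.4
lever~ 0.84 r 84.0 F jig [np.float64(2.9), np.float64(1.0)] ideal jaw 59.4
0.9 target jig [-154.48   63.31]
1.8 target jig [-87.77  95.6 ]
pad 50 [-38.08 -92.13  41.41] [ -55.66 -116.93   37.07  -29.98  -71.05   46.84]
pad+ 22 [-35.79 107.71  42.07] [-41.16  97.17  36.81 -30.23 118.69  46.2 ]
nut 171 [-124.43  -69.67   98.23] [-146.48  -91.6    90.37 -102.25  -48.66  105.39]
knob 7 [-121.63  -72.07  106.31] [-126.3   -79.88  105.19 -118.13  -55.98  108.06]
fence 378 [41.57  2.48 42.12] [  30.92 -103.78   37.2    52.99  103.87   48.03]
peg 37 [  3.34 105.88  89.24] [ -7.28  60.97  80.3   12.3  130.94  96.75]
[(np.int32(93), array([623.8,   0.9,  80.1]), array([ -0.21, -12.15])), (np.int32(92), array([619.5,  63.9,  79.8]), array([ 0.19, 50.97]))]
```

jog_arm(
  increments=[
    [[0, -0.13, 1.65], [10, 0, 0], 1.5],
    [[0, -0.13, 1.65], [10, 0, 0], 1.5],
    [[0, -0.13, 1.65], [10, 0, 0], 1.5],
    [[0, -0.13, 1.65], [10, 0, 0], 1.5],
    [[0, 0, 0], [0, 0, 0], 1.5],
    [[0, 0, 0], [0, 0, 0], 1.5],
    [[0, 0, 0], [0, 0, 0], 1.5],
    [[0, 0, 0], [0, 0, 0], 1.5],
    [[0, 0, 0], [0, 0, 0], 1.5],
    [[0, 0, 0], [0, 0, 0], 1.5],
  ],
)

```text
clock: 64.85
eef_pos: [511.1, 96.2, 56.7]
orientation: [-1.646, 1.561, -1.318]
ft_force: [2.1, 0.7, -0.7]
opening: 21.3
```

```bash
python3 - <<'E'
from jm import *
stat();lev();plan(j2w(-87.7,95.6),57,-0.2+4.3-4.3)
c=capture("top");jigmeas(c);print(candles_top(c))
E
```

```text
t 64.85 tcp [511.14  96.22  56.74] jig [-105.4    91.36] jaw deg 18.8 toolx [ 0.   -0.01 -1.  ] q [-0.88  0.5   0.79  2.   -0.46  0.84  0.49] F [ 2.08  0.7  -0.66] M [ 0.3  -0.46 -0.07] open 21.3
lever~ 1.586 r 83.1 F jig [np.float64(2.1), np.float64(0.5)] ideal jaw 16.6
0.9 target jig [-154.48   63.31]
1.8 target jig [-87.77  95.6 ]
shift cm (cur axes) [-0.03 -0.03  1.82] rot deg [18.96  0.05  0.56] jaw-> -0.2 | shift in target axes [-0.03  0.56  1.73]
pad 50 [-37.21 -90.97  42.46] [ -52.17 -117.03   36.91  -29.63  -71.29   47.42]
nut 175 [-124.55  -69.66   98.54] [-146.43  -91.33   91.84 -102.73  -48.07  103.87]
knob 4 [-119.53  -70.73  106.08] [-129.54  -76.92  105.63 -109.38  -65.93  106.44]
fence 386 [41.67  1.42 42.18] [  30.56 -103.69   36.94   53.03  103.51   48.18]
peg 38 [ 3.69 98.74 88.8 ] [-10.97  60.69  80.1   12.52 130.73  97.15]
[(np.int32(91), array([625.4,   1.1,  80.7]), array([  1.43, -12.11])), (np.int32(90), array([620.9,  64.1,  80.8]), array([ 1.63, 51.06]))]
```

jog_arm(
  increments=[
    [[0, -0.08, 1.4], [9, 0, 0], 1.5],
    [[0, 0, 1.0], [5, 0, 0], 1.5],
    [[0, 0, 0.6], [2, 0, 0], 1.5],
    [[0, 0, 0], [0, 0, 0], 1.5],
    [[0, 0, 0], [0, 0, 0], 1.5],
    [[0, 0, 0], [0, 0, 0], 1.5],
    [[0, 0, 0], [0, 0, 0], 1.5],
    [[0, 0, 0], [0, 0, 0], 1.5],
    [[0, 0, 0], [0, 0, 0], 1.5],
    [[0, 0, 0], [0, 0, 0], 1.5],
  ],
)

```text
clock: 66.15
eef_pos: [528.6, 99.0, 55.3]
orientation: [-2.776, 1.545, -2.738]
ft_force: [0.5, -0.2, 1.9]
opening: 21.9
```

```bash
python3 - <<'E'
from jm import *
stat();lev();plan(j2w(-87.7,95.6),57,-0.2)
E
```

```text
t 66.15 tcp [528.56  98.95  55.26] jig [-87.82  92.77] jaw deg 2.1 toolx [-0.02 -0.01 -1.  ] q [-0.89  0.57  0.84  1.93 -0.53  0.91  0.26] F [ 0.46 -0.19  1.9 ] M [ 0.07 -0.29  0.02] open 21.9
lever~ 1.805 r 82.5 F jig [np.float64(0.4), np.float64(-0.2)] ideal jaw 4.1
0.9 target jig [-154.48   63.31]
1.8 target jig [-87.77  95.6 ]
shift cm (cur axes) [-0.18  0.28 -0.  ] rot deg [ 2.35 -1.35  0.55] jaw-> -0.2 | shift in target axes [-0.17  0.28 -0.01]
```

jog_arm(
  increments=[
    [[0, 0, 0.3], [0, 0, 0], 1.5],
    [[0, 0, 0], [0, 0, 0], 1.5],
    [[0, 0, 0], [0, 0, 0], 4.5],
    [[0, 0, 0], [0, 0, 0], 4.5],
    [[0, 0, 0], [0, 0, 0], 4.5],
    [[-2, 0, 0], [0, 0, 0], 4.5],
    [[-4, 0, 0], [0, 0, 0], 4.5],
    [[-5, 0, 0], [0, 0, 0], 4.5],
    [[-5, 0, 0], [0, 0, 0], 4.5],
    [[0, 0, 0], [0, 0, 0], 4.5],
  ],
)

```text
clock: 67.4
eef_pos: [533.2, 98.8, 224.6]
orientation: [-2.861, 1.539, -2.826]
ft_force: [-0.9, -0.7, -1.0]
opening: 44.8
```

jog_arm(
  increments=[
    [[0, 5, -3], [0, 0, 0], 4.5],
    [[0, 5, -3], [0, 0, 0], 4.5],
    [[0, 5, -3], [0, 0, 0], 4.5],
    [[0, 5, -1], [0, 0, 0], 4.5],
    [[0, 3, 0], [0, 0, 0], 4.5],
    [[0, 0, 0], [0, 0, 0], 4.5],
    [[0, 0, 0], [0, 0, 0], 4.5],
    [[0, 0, 0], [0, 0, 0], 4.5],
    [[0, 0, 0], [0, 0, 0], 4.5],
    [[0, 0, 0], [0, 0, 0], 4.5],
  ],
)

```text
clock: 68.65
eef_pos: [422.4, 326.4, 228.8]
orientation: [-2.879, 1.539, -2.853]
ft_force: [-0.1, 0.3, 0.3]
opening: 44.7
```

```bash
python3 - <<'E'
from jm import *
stat()
for i in range(3):
    c=capture("top");jigmeas(c);print(candles_top(c))
s=capture("side")
P,uv=cloud(c);d=P[:,:2]-O;J=np.c_[d@EX,d@EY,P[:,2]]
k=J[(J[:,2]>106)&(J[:,2]<124)&(J[:,0]<-50)&(J[:,0]>-215)&(J[:,1]>20)&(J[:,1]<120)];print("knob",len(k),k.mean(0))
for q in("lever_hinge","lever_tip","gauge_pointer"):
  a=pinpoint(c,q);print(q,[(x["at"],x["conf"],w2j(atz(c,x["at"],95 if q[0]=="l" else 17))) for x in a[:2]])
cv2.imwrite("pics/p28.png",cv2.resize(c["image"][160:280,270:410],None,fx=5,fy=5,interpolation=cv2.INTER_CUBIC))
cv2.imwrite("pics/p29.png",cv2.resize(s["image"][125:265,210:350],None,fx=4,fy=4,interpolation=cv2.INTER_CUBIC))
E
```

```text
t 68.65 tcp [422.43 326.43 228.75] jig [-176.55  327.58] jaw deg 1.5 toolx [-0.03 -0.01 -1.  ] q [-1.49  0.34  0.98  1.77 -0.3   1.22 -0.4 ] F [-0.11  0.33  0.3 ] M [-0.09  0.04  0.01] open 44.7
pad 51 [-36.01 -92.61  42.5 ] [ -49.11 -116.63   38.26  -28.92  -71.09   49.26]
pad+ 19 [-34.56 107.73  42.52] [-38.89  97.1   37.47 -30.07 118.68  48.91]
nut 175 [-124.51  -69.79   98.67] [-146.54  -90.88   91.86 -102.25  -48.83  104.52]
knob 35 [-90.09  80.25 114.26] [-126.47  -72.42  106.59  -76.57  103.72  119.96]
fence 379 [41.71  0.45 42.33] [  30.99 -103.88   37.2    53.26  101.38   48.15]
peg 41 [  2.73 102.19  88.71] [-10.47  62.04  81.05  11.93 131.18  98.25]
[(np.int32(88), array([624.7,   1.1,  80.9]), array([  0.68, -12.03])), (np.int32(91), array([620.7,  64.2,  81.3]), array([ 1.46, 51.15]))]
pad 51 [-35.97 -92.57  42.18] [ -48.7  -117.28   37.    -28.76  -71.04   48.85]
pad+ 19 [-34.79 107.    42.23] [-38.79  97.16  37.09 -30.21 118.7   47.24]
nut 175 [-124.29  -69.82   98.04] [-146.37  -91.28   92.   -102.26  -48.21  103.77]
knob 34 [-88.8   85.3  114.89] [-128.56  -58.77  10
[... 503 characters left out ...]
4   98.01] [-146.36  -91.28   91.54 -102.4   -48.75  104.85]
knob 35 [-90.62  75.59 115.2 ] [-123.12  -72.9   105.37  -76.95  103.61  121.08]
fence 367 [41.82  0.17 42.26] [  30.96 -103.58   36.9    53.17  103.72   48.42]
peg 41 [  1.94 103.61  88.67] [-10.45  61.43  80.49  11.53 131.19  98.68]
[(np.int32(89), array([625.2,   0.8,  80.3]), array([  1.14, -12.38])), (np.int32(90), array([620.9,  64.2,  80.8]), array([ 1.68, 51.17]))]
knob 31 [-86.25  94.29 116.42]
lever_hinge [([344.1, 220.2], 0.73, array([-84.11,  10.95]))]
lever_tip [([318.2, 222.4], 0.49, array([-83.  ,  99.83]))]
gauge_pointer [([303.0, 212.1], 0.87, array([-35.2 , 152.31])), ([343.9, 197.5], 0.72, array([ 3.28, -0.06]))]
```

View pics/p28.png

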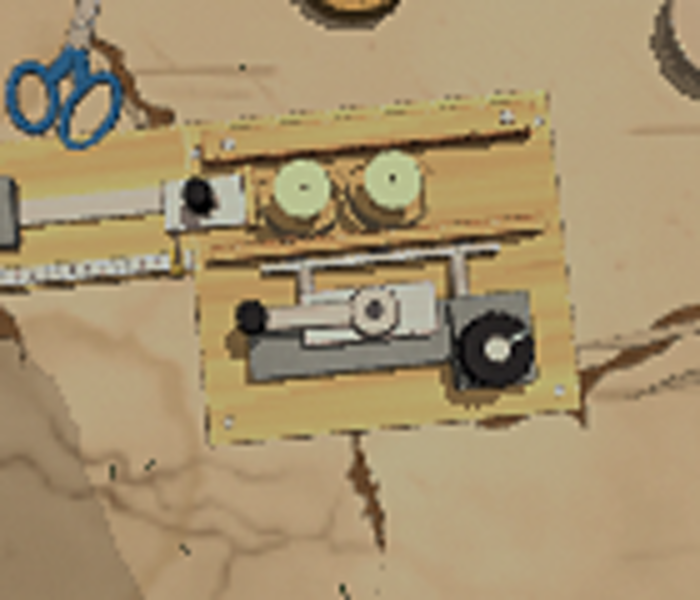

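View pics/p29.png

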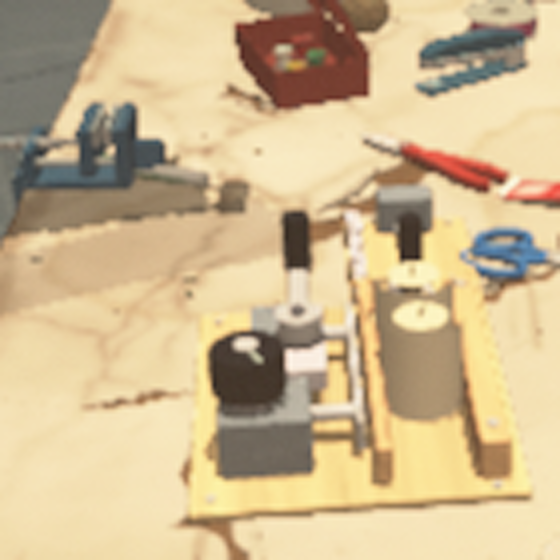

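```bash
python3 - <<'E'
from jm import *
c=capture("top");P,uv=cloud(c);d=P[:,:2]-O;J=np.c_[d@EX,d@EY,P[:,2]]
k=J[(J[:,2]>83)&(J[:,2]<110)&(abs(J[:,0]-4)<18)&(J[:,1]>105)&(J[:,1]<150)];print("peg",len(k),k.mean(0))
stat();print(hand_in())
E
```

```text
peg 25 [  4.42 124.13  92.54]
t 69.05 tcp [422.22 326.92 228.64] jig [-176.73  328.09] jaw deg 1.5 toolx [-0.03 -0.01 -1.  ] q [-1.49  0.34  0.98  1.77 -0.3   1.22 -0.4 ] F [ 0.36 -0.57  1.05] M [-0.08 -0.01 -0.01] open 45.4
the job is handed in; nothing more can be done
None
```

The gauge is set, both candles are clamped in the jig, and the job was handed in at 69 s. No verdict was given, so everything below comes from my own camera measurements.

**What I did:** I found two candles in the scene. I pulled the gauge about 78 mm to the brass marker. I stood the first candle about 2 mm off the end stop and the second close up to it. I turned the nut about 3.9 rad, then swung the lever fully closed. The ribbon, tape and secateurs were not touched.

**Last checks:**

| Check | Measured | Required |
|---|---|---|
| Gauge peg, 20 mm in front of the pointer | y 124.1 mm, so pointer at about 144 mm, matching the marker | within 6 mm |
| First candle to stop face | about 33 mm | 26.5 to 39.5 mm |
| Distance between candles | about 63.5 mm | below 72 mm |
| Candles' x in the jig | about +1 to +2 mm | −32 to +7 mm |
| Lever | about 1.8 rad | above 1.7 rad |
| Where the lever bit | about 0.85 rad | about midway (0.9 rad) |
| Jaw springs pushed in | about 4.3 to 4.5 mm | 3.2 to 6.8 mm |

The gripper was clear of everything at hand-in.

**What disagreed or failed:**
- **Gripper height:** the cameras showed the fingertips about 30 mm higher than the reported TCP. My first grasp closed above the candle and missed. I worked with the offset after that.
- **Pointer network:** its last reading put the pointer about 8 mm off the marker (y 152 mm). The peg measurement and the enlarged top picture both show it on the marker, so I relied on those.
- **Spring reading:** the spring compression is inferred from the pad's position in the top camera, and is good to about 0.5 mm.

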